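# Add a bottle to the display rail

### The arm

A 6-joint arm with a two-finger parallel gripper is mounted at the origin on the work surface. World frame = base frame: x ahead of the robot, y to its left, z up, the work surface at z = 0. Lengths are in m, angles in rad, forces in N, time in s.
With the tool pointing down it reaches from about 0.35 to 0.975 m from the base axis. Payload 4.9 kg.
Tool frame: the origin (TCP) lies at the very end of the fingers, on their centre line; the grasp point (between the pads) lies behind it (manip.grip_depth is the z of the grasp point in the tool frame, in m); z points along the fingers, y is the direction in which the jaws open and shut (so a half turn about z gives the same grasp; the last joint's range is limited). The gripper opens to 85 mm and grips with 20 to 120 N. Pads are 22 mm wide; open, the fingers measure 114 mm over their backs; the gripper's body (76 mm by 85 mm) begins 54 mm behind the grasp point. The pads swing forward as they close: fully open they stand 13 mm farther back than shut.
Start: joints at [-1.424, 0.053, 1.613, -0, 1.476, -0.119], TCP at [0.164, -0.603, 0.231] pointing down, gripper open.
Joint ranges: [-3.01, 3.01], [-1.01, 2.22], [0.06, 2.58], [-1.02, 4.17], [0.09, 2.62], [-3.14, 3.14]. Speed limits (rad/s): [2.57, 2.57, 3.14, 3.14, 3.14, 3.14].

### API

Orientations are given as a unit quaternion [w, x, y, z].
In Python, from plant import state, optics, manip, silhouettes, place_of gives the robot as it stands. The module is installed in compiled form; this text tells all that it offers.
- The arm moves only by the tool jog_arm, never from a script. Its argument "increments" is a list of rows, each an object with "slide": the shift along the tool's x, y, z in mm, a list of three; "rotation": the turn, a rotation vector about the tool's x, y, z in degrees, a list of three. A call has 1 to 20 rows; each row shifts and turns the commanded pose from where the row before left it, along the tool's axes as they then stand; what a row does not reach is not made up. A row lasts 1/12 s, in which the tool goes at most 41.7 mm and 7.16 degrees, less where a joint would pass 70% of its speed; a pose out of reach is approached as far as the arm can. A call with a gripper value outside its range is refused whole. "fingers" is the opening, from 0 (shut) to 1 (fully open), set as the call begins (left out, the last holds). The fingers move at their own pace and stop on an object; the grip force is fixed at half the most. Time passes only in rows, so rows that do not move let the fingers close. It gives the time, the measured TCP pose, the force and the opening at its end, in the units of the state.
- state(): the state, without advancing time (a new reading comes with each control period).
- optics.grab_frame(name): name is "scene" or "top" or "wrist"; returns a dict with "frame" (400x640x3 uint8, blue, green, red), "camera_matrix" (3x3 intrinsics, pixels), "R" (3x3) and "t" (3): a world point X has camera coordinates R X + t. Camera axes: x right, y down, z forward; pixel columns grow to the right and rows downward; lengths in m; the calibration is good to about 2 mm. A picture is of the moment at which its call begins. There is no depth.
- manip.job_done(): hands the job in, once; it reports no verdict.
Trained networks look in the newest picture that a camera, given by its name, has taken for a name from the list of things; names that differ only in an ending like _2 or _b are one class to them, and where a whole thing is asked for, a point or a joint stands for the part that bears it (a point fixed in the world has none). Each returns a list of dicts, best first, with "score" (0 to 1); they miss things now and then, are a little off and sometimes report something else, mostly with a low value. They report only what shows in the picture. A call takes as long as a camera call. They do not tell look-alikes from the thing itself.
- silhouettes(thing, camera): "mask" (400x640 bool, what is visible of it) and "bbox" ([left, top, right, bottom] in pixels, round what is visible of it).
- place_of(thing, camera): "uv" ([column, row] in pixels: a listed point, or the origin of a listed thing).
The state is a dict: "time": time; "joint_pos": joint angles; "joint_vel": joint speeds; "joint_efforts": joint torques, N m; "tool_pos": TCP position; "tool_rot": TCP orientation; "contact_force": force on the tool from outside, world axes, zero at the start; "ft_torque": the same for the moment, N m; "gripper_width": opening from 0.0 (shut) to 1.0 (fully open).
Only numpy, scipy, OpenCV 4.12 (cv2) and the standard library are available. Lean on these libraries where they do the work, as an engineer would, in place of code of your own. Each camera call takes 0.05 s, during which the arm holds its last target.

### The job

Put the spare bottle, the one standing on the table with a rail hanger clipped to its neck, up on the display rail: enter its slide plate at the rail's open end and slide it along, moving the two bottles that already hang there ahead of it, until all three are closed up in a row, plate against plate, against the stop clamped inside the rail. Press the row home firmly so that you feel the stop, but gently, for the stop is only thumb-tight and the plate must not be jammed or forced in the rail. Leave the bottle hanging by itself, still, and do not disturb the other goods on the table.

Things in the scene. Friction and masses are not known exactly. Their poses are not given: they have to be found in the camera images.
- spare: The spare: a blue glass bottle (diameter 48 mm, 112 mm tall with its cork) with a grey rail hanger clipped to its neck (clip diameter 34 mm, 87 to 97 mm up), one rigid piece of 100 to 200 g, standing on the table to the left of the rail. Origin: centre of the underside, z up; the hanger reaches out along its -x: web, then neck, then slide plate.
- spare_web (a point): Middle of the spare hanger's web, where to pinch it from above: a straight flat-sided bar 10 mm thick (along y), 24 mm tall (80 to 104 mm above the underside), 40 mm long (x). 33 mm along -x from the bottle's centre, 29 mm from the plate, 92 mm above the underside. Axes as spare.
- spare_plate (a point): Centre of the spare's slide plate, 62 mm along -x from the bottle's centre and 92 mm above the underside: 6.5 mm thick (x), 60 mm long (y), 27 mm tall, tapered over the last 6 mm at both ends to 3.5 x 20 mm. The neck in the slot is 40 mm long (y), 9 mm tall; a flange 30 x 24 mm starts 9 mm from the centre, outside the rail.
- rail: Fixed display stand: steel foot 130 x 280 x 10 mm and two uprights carrying a level aluminium C-rail, 340 mm long, along its own y. Origin: on the table under the middle of the cavity axis (axis at x = 0, 190 mm up), z up. The profile is 36 mm tall (top 208 mm up), its front at x = +7 mm. The slot faces +x, away from the robot. The -y end is capped.
- rail_mouth (a point): Centre of the cavity at the rail's open end, 170 mm along the stand's +y, 190 mm up; the way in is along -y. The cavity is 8.5 mm deep (x) and 30 mm tall, the slot 13 mm tall, so a plate centred on the axis has 1 mm of play each way in depth, 1.5 mm in height. A plate let go rests 1.5 mm low and its bottle sags by up to 0.08 rad.
- hung_a: A bottle with a hanger like the spare's (same sizes, origin and axes), hanging in the rail, the one nearer the stop; it slides freely, some way off the stop. The stop (stop_block) is a steel block 24 mm long with a black thumbscrew, clamped in the rail, its face 105 to 145 mm along the stand's -y from the middle; its place is not reported: feel for it.
- hung_a_plate (a point): Centre of that bottle's slide plate. Sliding the row takes about 1 to 4 N; at the stop the push rises sharply. The stop slips at about 24 N: 8 to 12 N is a good firm push, 20 N is too much.
- hung_b: A third such bottle, already hanging in the rail, the one nearer the open end; same origin and axes, free to slide. At the start 2 to 50 mm lie between the two hung plates.
- hung_b_plate (a point): Centre of that bottle's slide plate. Plates that touch end to end lie 59 to 60 mm apart, centre to centre.
- bottle_small: Loose corked blue bottle without a hanger, diameter 48 mm, 112 mm tall; bystander. Origin under its centre.
- bottle_tall: Loose corked blue bottle, diameter 62 mm, 168 mm tall; bystander. Origin under its centre.
- bottle_round: Loose open blue bottle, diameter 72 mm, 125 mm tall; bystander. Origin under its centre.
- jar: Loose blue glass jar, diameter 72 mm, 85 mm tall; bystander. Origin under its centre.
- mug: White mug, diameter 76 mm, 85 mm tall; bystander. Origin under its centre.
- tape: Cardboard ring (tape core), diameter 60 mm, 30 mm tall, lying flat; bystander. Origin under its centre.
Mind the look-alikes: they are no part of the job. Leave any orange look-alike of the hung_a alone.

How it is judged:
By the outcome, as a careful person would: the job done as asked, in the order asked, and still so for the second after the job is handed in, with the robot touching nothing.
It also fails if it takes over 54 s, if anything falls off the work surface, if the arm or the gripper's body presses on something with over 40 N, if the wrist force passes 120 N, or if a joint passes its speed limit or range.

## Working session

There is one attempt and no reset: what is moved stays moved. The work goes in short steps, Python scripts to look and compute and a tool call to move; the robot and the scene stay as the last step left them, time stands still between calls to the robot, and variables do not carry over. Pictures are saved under pics/ and viewed, and the job is handed in when it is done.

Besides the shell and the picture viewer there is one more tool, called after "Request:" as name([rows], argument=value, ...), one row to a line, values as JSON. jog_arm: Moves the arm, as the interface text tells. Its arguments: {"type":"object","properties":{"increments":{"type":"array","items":{"type":"object","properties":{"slide":{"type":"array","items":{"type":"number"}},"rotation":{"type":"array","items":{"type":"number"}}}}},"fingers":{"type":"number"}},"required":["increments"]}

```bash
mkdir -p pics; cat > h.py <<'E'
import numpy as np, cv2
from plant import state, optics, manip, silhouettes, place_of
def grab(n,save=None):
    f=optics.grab_frame(n)
    if save: cv2.imwrite(f'pics/{save}.png',f['frame'])
    return f
def ray(f,uv):
    K=np.array(f['camera_matrix']);R=np.array(f['R']);t=np.array(f['t'])
    d=R.T@np.linalg.inv(K)@np.array([uv[0],uv[1],1.]);return -R.T@t,d/np.linalg.norm(d)
def atz(f,uv,z):
    c,d=ray(f,uv);return c+d*(z-c[2])/d[2]
def tri(rs):
    A=0;b=0
    for c,d in rs:
        P=np.eye(3)-np.outer(d,d);A=A+P;b=b+P@c
    return np.linalg.solve(A,b)
def proj(f,X):
    p=np.array(f['camera_matrix'])@(np.array(f['R'])@np.array(X)+np.array(f['t']));return p[:2]/p[2]
E
python3 - <<'E'
from h import *
s=state();print({k:np.round(v,3) for k,v in s.items()},manip.grip_depth)
F={n:grab(n,n+'0') for n in('scene','top')}
H={'spare':0,'spare_web':.092,'spare_plate':.092,'rail':0,'rail_mouth':.19,'hung_a':.098,'hung_a_plate':.19}
for n,f in F.items():
    print(n,'cam',np.round(ray(f,(320,200))[0],3))
    for th,z in H.items():
        for r in place_of(th,n)[:4]:
            print(n,th,np.round(r['uv'],1),round(r['score'],2),np.round(atz(f,r['uv'],z),3))
E
```

```text
{'time': np.float64(0.0), 'joint_pos': array([-1.424,  0.053,  1.614, -0.   ,  1.476, -0.119]), 'joint_vel': array([-0.001, -0.001,  0.001, -0.001,  0.   , -0.001]), 'joint_efforts': array([-0.0000e+00, -3.9368e+01, -3.7018e+01, -0.0000e+00,  7.0000e-03,
        0.0000e+00]), 'tool_pos': array([ 0.164, -0.602,  0.23 ]), 'tool_rot': array([-0.001,  0.991,  0.133, -0.   ]), 'contact_force': array([-0.587,  0.075, -0.255]), 'ft_torque': array([-0.026, -0.017, -0.001]), 'gripper_width': np.float64(1.001)} -0.0187
scene cam [1.117 0.572 1.013]
scene spare [400.3 261.4] 0.91 [0.485 0.356 0.   ]
scene spare [231.1 241.6] 0.7 [ 0.756 -0.071  0.   ]
scene spare_web [408.3 237.1] 0.74 [0.462 0.35  0.092]
scene spare_plate [407.9 229.3] 0.7 [0.44  0.335 0.092]
scene rail [284.9 182.5] 0.88 [ 0.474 -0.112  0.   ]
scene rail_mouth [321.2 173.1] 0.96 [0.502 0.07  0.19 ]
scene rail_mouth [408.8 234.2] 0.53 [0.524 0.37  0.19 ]
scene hung_a [272.8 179.3] 0.8 [ 0.55  -0.084  0.098]
scene hung_a [211.4 202.5] 0.7 [ 0.734 -0.157  0.098]
scene hung_a [258.7 167.1] 0.69 [ 0.541 -0.155  0.098]
scene hung_a
[... 297 characters left out ...]
.   ]
top spare [315.  146.5] 0.43 [0.744 0.104 0.   ]
top spare_web [240.6 224.2] 0.73 [0.469 0.35  0.092]
top spare_plate [245.  236.3] 0.7 [0.43  0.336 0.092]
top rail [375.5 219.9] 0.95 [ 0.477 -0.103  0.   ]
top rail [315.4 143.8] 0.64 [0.754 0.103 0.   ]
top rail_mouth [328.9 208.9] 0.66 [0.506 0.063 0.19 ]
top hung_a [374.3 199.1] 0.72 [ 0.541 -0.087  0.098]
top hung_a [439.1 248.4] 0.67 [ 0.377 -0.29   0.098]
top hung_a [401.5 200.7] 0.59 [ 0.534 -0.176  0.098]
top hung_a [241.3 230.7] 0.59 [0.448 0.346 0.098]
top hung_a_plate [459.7 232.5] 0.72 [ 0.426 -0.326  0.19 ]
top hung_a_plate [398.3 165.3] 0.59 [ 0.634 -0.151  0.19 ]
top hung_a_plate [406.6 217.2] 0.56 [ 0.476 -0.169  0.19 ]
```

View pics/scene0.png

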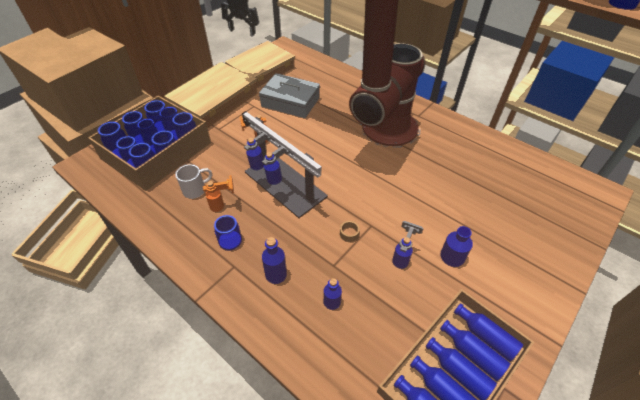

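View pics/top0.png

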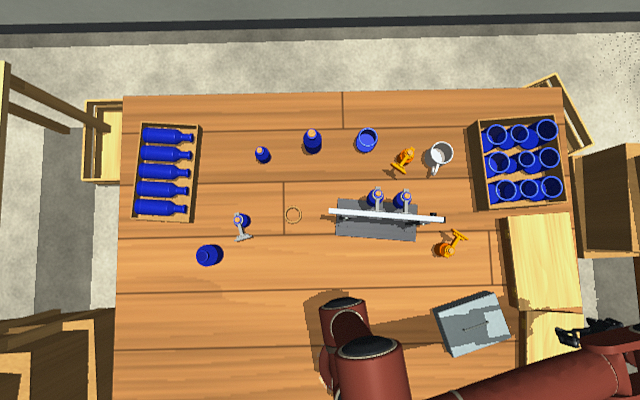

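```bash
python3 - <<'E'
import cv2,numpy as np
a=cv2.imread('pics/scene0.png')[180:290,350:460];b=cv2.imread('pics/top0.png')[180:270,190:280]
a=cv2.resize(a,(400,400),interpolation=2);b=cv2.resize(b,(400,400),interpolation=2)
cv2.imwrite('pics/c0.png',np.hstack([a,b]))
a=cv2.imread('pics/scene0.png')[90:240,220:350];b=cv2.imread('pics/top0.png')[160:270,310:430]
cv2.imwrite('pics/c1.png',np.hstack([cv2.resize(a,(400,460),interpolation=2),cv2.resize(b,(400,460),interpolation=2)]))
E
```

```text
(no output)
```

View pics/c0.png

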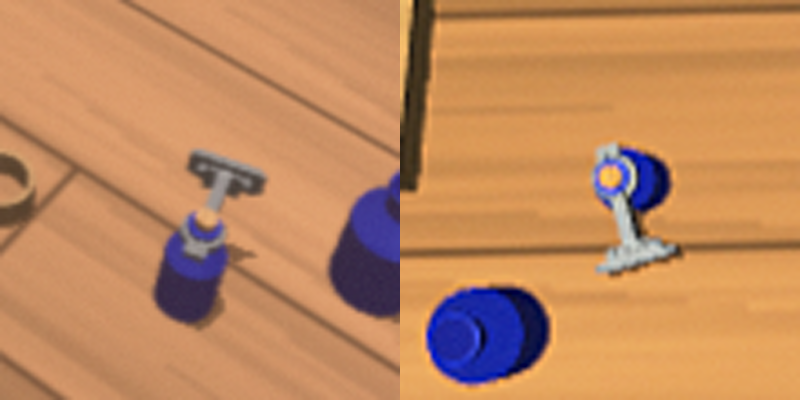

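View pics/c1.png

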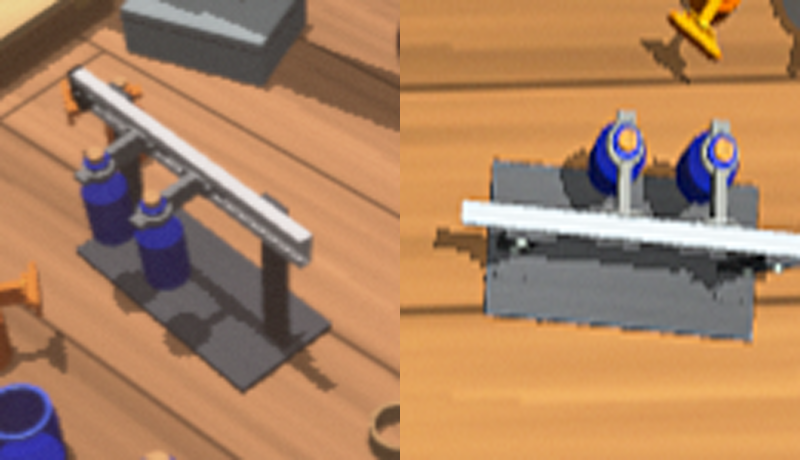

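The spare is the blue bottle with the grey hanger, at scene (403,250) / top (242,222). It is the only hanger bottle standing alone; the orange pieces at scene (215,195) and (255,125) are look-alikes. The two hung bottles are in the rail at scene (255,153) and (272,168). I'll fly past the rail with the wrist camera on the way to the spare.

Request:
jog_arm([
  {"slide":[28,-14,-14]},
  {"slide":[28,-14,-14]},
  {"slide":[28,-14,-14]},
  {"slide":[28,-14,-14]},
  {"slide":[28,-14,-14]},
  {"slide":[28,-14,-14]},
  {"slide":[28,-14,-14]},
  {"slide":[28,-14,-14]},
  {"slide":[28,-14,-14]},
  {"slide":[28,-14,-14]},
  {"slide":[28,-14,-14]},
  {"slide":[28,-14,-14]},
])

```text
invalid input
```

Request:
jog_arm([
  {"slide":[17,-32,0],"rotation":[0,0,2]},
  {"slide":[17,-32,0],"rotation":[0,0,2]},
  {"slide":[17,-32,0],"rotation":[0,0,2]},
  {"slide":[17,-32,0],"rotation":[0,0,2]},
  {"slide":[17,-32,0],"rotation":[0,0,2]},
  {"slide":[17,-32,0],"rotation":[0,0,2]},
  {"slide":[17,-32,0],"rotation":[0,0,2]},
  {"slide":[17,-32,0],"rotation":[0,0,2]},
  {"slide":[17,-32,0],"rotation":[0,0,2]},
  {"slide":[0,0,0]},
  {"slide":[0,0,0]},
])

```text
invalid input
```

```bash
cat >> h.py <<'E'
from scipy.spatial.transform import Rotation as Rot
def tcp():
    s=state();q=np.array(s['tool_rot']);R=Rot.from_quat(q[[1,2,3,0]])
    return np.array(s['tool_pos']),R.as_matrix()
def to(p,yaw):
    """print slide(mm, in current tool axes), rotation about tool z (deg)"""
    P,R=tcp();d=R.T@(np.array(p)-P)*1000
    Rt=np.array([[np.cos(yaw),np.sin(yaw),0],[np.sin(yaw),-np.cos(yaw),0],[0,0,-1]])
    rv=Rot.from_matrix(R.T@Rt).as_rotvec(degrees=True)
    print('slide',np.round(d,2),'rot',np.round(rv,2),'| tcp',np.round(P,4),'yaw',round(np.degrees(np.arctan2(R[1,0],R[0,0])),2),'F',np.round(state()['contact_force'],2),'t',round(float(state()['time']),2),'w',round(float(state()['gripper_width']),3))
E
python3 - <<'E'
from h import *
f=grab('wrist','w1')
P,R=tcp()
print('cam in tool',np.round(R.T@(ray(f,(320,200))[0]-P),3),'view dir tool',np.round(R.T@np.array(f['R'])[2],3)); print(f['camera_matrix'])
to([.5,0,.4],0)
for th,z in {'rail':0,'rail_mouth':.19,'hung_a':.098,'hung_a_plate':.19}.items():
    for r in place_of(th,'wrist')[:4]: print(th,np.round(r['uv'],1),round(r['score'],2),np.round(atz(f,r['uv'],z),4))
E
```

```text
cam in tool [ 0.073  0.001 -0.142] view dir tool [-0.288  0.     0.958]
[[285.64401189   0.         319.8799083 ]
 [  0.         285.64401189 199.76234415]
 [  0.           0.           1.        ]]
slide [ 482.43 -493.66 -168.7 ] rot [ 0.   -0.   15.23] | tcp [ 0.1642 -0.603   0.2313] yaw 15.23 F [-0.6   0.48 -0.37] t 0.85 w 1.001
```

View pics/w1.png

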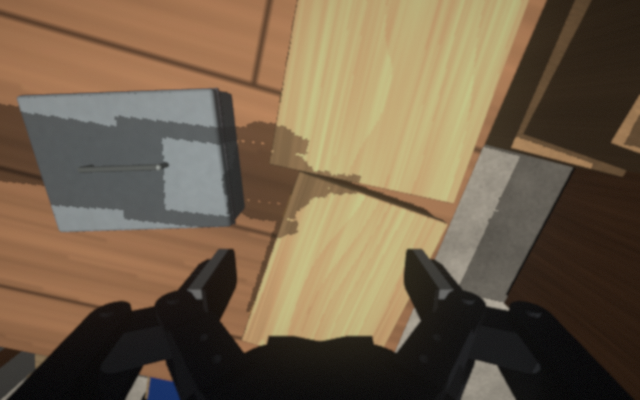

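The call was refused and nothing moved; I suspect every row needs both fields, so I'm resending with them.

Request:
jog_arm([
  {"slide":[28,-14,-14],"rotation":[0,0,0]},
  {"slide":[28,-14,-14],"rotation":[0,0,0]},
  {"slide":[28,-14,-14],"rotation":[0,0,0]},
  {"slide":[28,-14,-14],"rotation":[0,0,0]},
  {"slide":[28,-14,-14],"rotation":[0,0,0]},
  {"slide":[28,-14,-14],"rotation":[0,0,0]},
  {"slide":[28,-14,-14],"rotation":[0,0,0]},
  {"slide":[28,-14,-14],"rotation":[0,0,0]},
  {"slide":[28,-14,-14],"rotation":[0,0,0]},
  {"slide":[28,-14,-14],"rotation":[0,0,0]},
  {"slide":[28,-14,-14],"rotation":[0,0,0]},
  {"slide":[28,-14,-14],"rotation":[0,0,0]},
], fingers=1)

```text
time: 2.05
tool_pos: [0.4452, -0.3514, 0.4002]
tool_rot: [0.0, 0.991, 0.133, 0.0]
contact_force: [0.7, 0.5, -0.1]
gripper_width: 0.996
```

Request:
jog_arm([
  {"slide":[17,-32,0],"rotation":[0,0,2]},
  {"slide":[17,-32,0],"rotation":[0,0,2]},
  {"slide":[17,-32,0],"rotation":[0,0,2]},
  {"slide":[17,-32,0],"rotation":[0,0,2]},
  {"slide":[17,-32,0],"rotation":[0,0,2]},
  {"slide":[17,-32,0],"rotation":[0,0,2]},
  {"slide":[17,-32,0],"rotation":[0,0,2]},
  {"slide":[17,-32,0],"rotation":[0,0,2]},
  {"slide":[17,-32,0],"rotation":[0,0,2]},
  {"slide":[0,0,0],"rotation":[0,0,0]},
  {"slide":[0,0,0],"rotation":[0,0,0]},
], fingers=1)

```text
time: 2.97
tool_pos: [0.5597, -0.0474, 0.399]
tool_rot: [0.0, 1.0, -0.022, -0.0]
contact_force: [-0.4, -0.6, 0.2]
gripper_width: 0.997
```

```bash
python3 - <<'E'
from h import *
f=grab('wrist','w2')
to([.5,0,.4],0)
for th,z in {'rail':0,'rail_mouth':.19,'hung_a':.098,'hung_a_plate':.19}.items():
    for r in place_of(th,'wrist')[:4]: print(th,np.round(r['uv'],1),round(r['score'],2),np.round(atz(f,r['uv'],z),4))
E
```

```text
slide [-61.55 -45.72  -0.82] rot [ 0.02  0.03 -2.68] | tcp [ 0.5593 -0.0485  0.3992] yaw -2.68 F [-0.05 -0.7   0.43] t 3.02 w 1.002
rail [353.2 192.6] 0.93 [ 0.4825 -0.1106  0.    ]
rail_mouth [236.3 221.4] 0.81 [0.5031 0.0638 0.19  ]
hung_a [398.7 175.1] 0.93 [ 0.5353 -0.172   0.098 ]
hung_a [403.1  76.7] 0.76 [ 0.679  -0.1732  0.098 ]
hung_a [458.9 238.9] 0.71 [ 0.4208 -0.2774  0.098 ]
hung_a [347.2 173.4] 0.6 [ 0.5417 -0.0908  0.098 ]
hung_a_plate [507.6 232.6] 0.71 [ 0.4713 -0.2943  0.19  ]
hung_a_plate [412.  230.5] 0.68 [ 0.48   -0.1672  0.19  ]
hung_a_plate [401.4 103.6] 0.62 [ 0.6406 -0.1471  0.19  ]
```

View pics/w2.png

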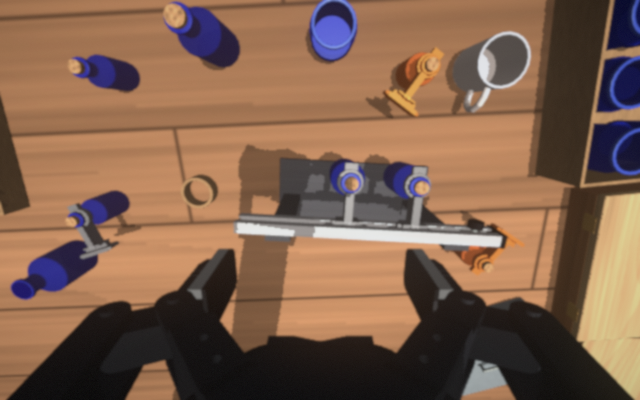

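```bash
python3 - <<'E'
import cv2
a=cv2.imread('pics/w2.png')
cv2.imwrite('pics/c2.png',cv2.resize(a[190:265,220:380],(800,375),interpolation=2))
cv2.imwrite('pics/c3.png',cv2.resize(a[190:265,370:530],(800,375),interpolation=2))
E
```

```text
(no output)
```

View pics/c2.png

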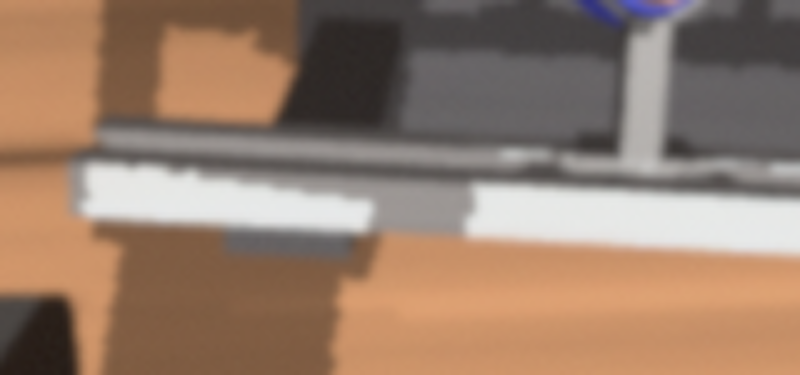

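View pics/c3.png

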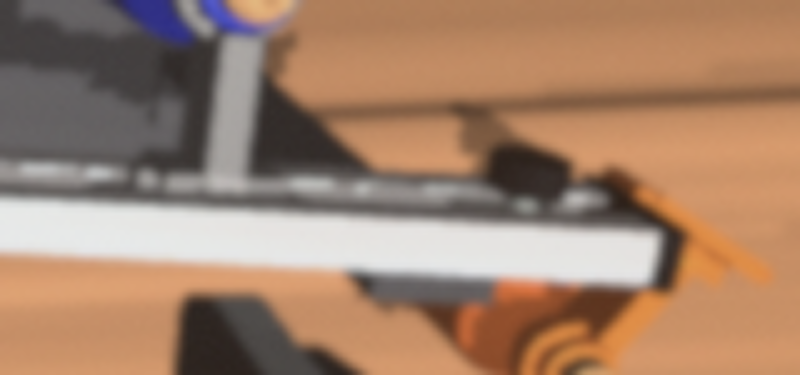

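```bash
cat > m.py <<'E'
from h import *
f=grab('wrist')
g=[]
for uv in [(236,221.6),(502,235),(236,232.8),(502,247.4)]:
    X=atz(f,uv,.208);g.append(X);print(np.round(X,4))
for a,b in((0,1),(2,3)):
    d=g[a]-g[b];print('len',np.linalg.norm(d),'yaw(stand)',np.degrees(np.arctan2(-d[0],d[1])))
E
python3 m.py
```

```text
[0.5095 0.056  0.208 ]
[ 0.4747 -0.2778  0.208 ]
[0.4944 0.058  0.208 ]
[ 0.4573 -0.2801  0.208 ]
len 0.3356287117484862 yaw(stand) -5.941073586911942
len 0.3401806066128274 yaw(stand) -6.261542356807783
```

Request:
jog_arm([
  {"slide":[-9,-36,8],"rotation":[0,0,0]},
  {"slide":[-9,-36,10],"rotation":[0,0,0]},
  {"slide":[-9,-36,10],"rotation":[0,0,0]},
  {"slide":[-9,-36,10],"rotation":[0,0,0]},
  {"slide":[-9,-36,10],"rotation":[0,0,0]},
  {"slide":[-9,-36,10],"rotation":[0,0,0]},
  {"slide":[-9,-36,10],"rotation":[0,0,0]},
  {"slide":[-9,-36,10],"rotation":[0,0,0]},
  {"slide":[-9,-36,12],"rotation":[0,0,0]},
  {"slide":[-9,-36,12],"rotation":[0,0,0]},
  {"slide":[-9,-36,12],"rotation":[0,0,0]},
  {"slide":[0,0,0],"rotation":[0,0,-5.7]},
  {"slide":[0,0,0],"rotation":[0,0,-5.7]},
  {"slide":[0,0,0],"rotation":[0,0,-5.7]},
  {"slide":[0,0,0],"rotation":[0,0,-5.7]},
  {"slide":[0,0,0],"rotation":[0,0,0]},
  {"slide":[0,0,0],"rotation":[0,0,0]},
], fingers=1)

```text
time: 4.68
tool_pos: [0.4799, 0.3507, 0.2854]
tool_rot: [-0.0, 0.985, 0.172, 0.0]
contact_force: [-0.8, -0.1, 0.3]
gripper_width: 1.0
```

```bash
python3 - <<'E'
from h import *
f=grab('wrist','w3')
to([.465,.35,.28],np.radians(20))
for th,z in {'spare':0,'spare_web':.092,'spare_plate':.092}.items():
    for r in place_of(th,'wrist')[:4]: print(th,np.round(r['uv'],1),round(r['score'],2),np.round(atz(f,r['uv'],z),4))
a=f['frame'];cv2.imwrite('pics/c4.png',cv2.resize(a[100:300,180:460],(800,571),interpolation=2))
E
```

```text
slide [-14.31  -4.3    5.44] rot [-0.   -0.01 -0.17] | tcp [0.4799 0.3508 0.2854] yaw 19.83 F [ 0.29 -0.1  -0.1 ] t 4.73 w 1.001
spare [315.5 157.4] 0.72 [0.4887 0.3596 0.    ]
spare [612.3 280.2] 0.33 [ 0.4634 -0.1871  0.    ]
spare_web [315.3 195.3] 0.84 [0.4581 0.3476 0.092 ]
spare_plate [309.9 222.5] 0.77 [0.4224 0.342  0.092 ]
```

View pics/c4.png

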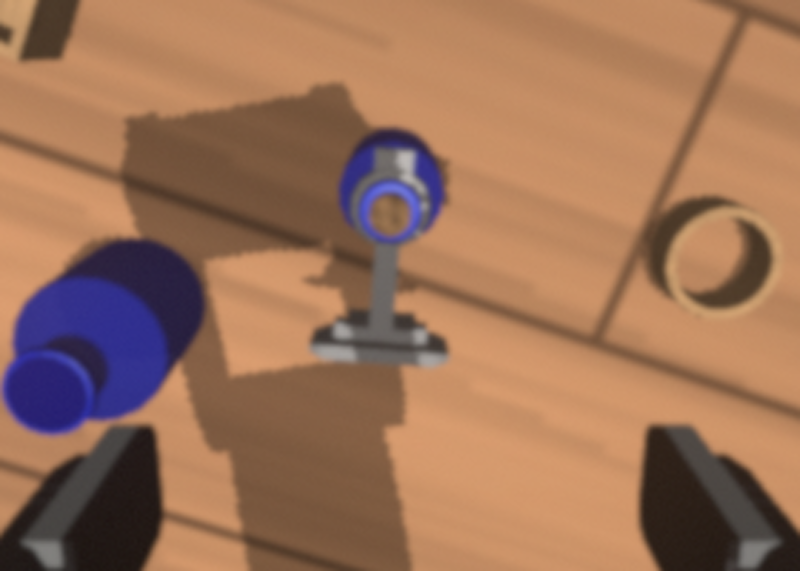

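```bash
python3 - <<'E'
from h import *
f=grab('wrist')
def P(x,y,z): return atz(f,(180+x*.35,100+y*.35),z)
wp,wc=P(382,318,.104),P(386,248,.104)
l,r=P(310,347,.1),P(449,354,.1)
c=P(389,212,.112)
for n,v in dict(wp=wp,wc=wc,l=l,r=r,c=c,mid=(l+r)/2).items(): print(n,np.round(v,4))
print('web yaw',np.degrees(np.arctan2(*(wc-wp)[[1,0]])),'cork-platemid yaw',np.degrees(np.arctan2(*(c-(l+r)/2)[[1,0]])),np.linalg.norm((c-(l+r)/2)[:2]))
d=l-r;print('plate yaw',np.degrees(np.arctan2(-d[0],d[1])),np.linalg.norm(d))
E
```

```text
wp [0.4418 0.3439 0.104 ]
wc [0.4708 0.3525 0.104 ]
l [0.4176 0.3681 0.1   ]
r [0.4349 0.311  0.1   ]
c [0.4868 0.3569 0.112 ]
mid [0.4262 0.3396 0.1   ]
web yaw 16.51870255614073 cork-platemid yaw 15.947546059118523 0.06304434484048273
plate yaw 16.8803215126124 0.05970507436106451
```

```bash
python3 - <<'E'
from h import *
to([.4531,.347,.075],np.radians(16.5))
for r in place_of('bottle_round','wrist')[:2]: print(np.round(atz(grab('wrist'),r['uv'],0),3),r['score'])
E
```

```text
slide [-26.44  -5.18 210.38] rot [-0.   -0.01  3.45] | tcp [0.4797 0.3511 0.2854] yaw 19.95 F [-0.86 -0.08 -0.78] t 4.93 w 1.002
[0.37  0.464 0.   ] 0.66
[ 0.489 -0.107  0.   ] 0.18
```

Request:
jog_arm([
  {"slide":[-26.4,-5.2,10],"rotation":[0,0,0]},
  {"slide":[0,0,30],"rotation":[0,0,3.5]},
  {"slide":[0,0,35],"rotation":[0,0,0]},
  {"slide":[0,0,30],"rotation":[0,0,0]},
  {"slide":[0,0,15],"rotation":[0,0,0]},
  {"slide":[0,0,0],"rotation":[0,0,0]},
  {"slide":[0,0,0],"rotation":[0,0,0]},
], fingers=0.6)

```text
time: 5.67
tool_pos: [0.4525, 0.347, 0.1646]
tool_rot: [0.0, 0.99, 0.144, -0.001]
contact_force: [0.0, -0.2, 0.2]
gripper_width: 0.599
```

```bash
python3 - <<'E'
from h import *
f=grab('wrist','w4')
to([.4531,.347,.075],np.radians(16.5))
for th,z in {'spare_web':.092,'spare_plate':.092}.items():
    for r in place_of(th,'wrist')[:2]: print(th,np.round(r['uv'],1),round(r['score'],2),np.round(atz(f,r['uv'],z),4))
P,R=tcp();print('web top proj of tool axis',proj(f,[.4531,.347,.104]))
E
```

```text
slide [-0.7   0.43 91.44] rot [-0.02 -0.08  0.02] | tcp [0.4535 0.3475 0.1664] yaw 16.52 F [0.  0.3 0.3] t 5.72 w 0.595
spare_plate [317.  243.1] 0.97 [0.425  0.3401 0.092 ]
web top proj of tool axis [318.55618593 214.99025499]
```

View pics/w4.png

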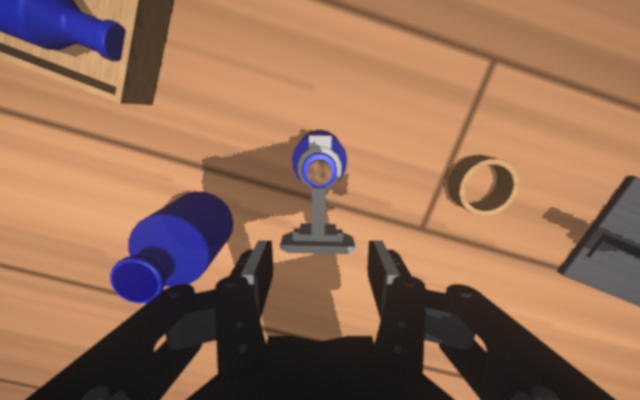

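The web is centred between the fingers (col 318.5, rows 190–228) and parallel to them. Next I descend.

Request:
jog_arm([
  {"slide":[0,0,25],"rotation":[0,0,0]},
  {"slide":[0,0,25],"rotation":[0,0,0]},
  {"slide":[0,0,20],"rotation":[0,0,0]},
  {"slide":[0,0,12],"rotation":[0,0,0]},
  {"slide":[0,0,8],"rotation":[0,0,0]},
  {"slide":[0,0,0],"rotation":[0,0,0]},
  {"slide":[0,0,0],"rotation":[0,0,0]},
], fingers=0.6)

```text
time: 6.4
tool_pos: [0.4537, 0.3477, 0.0765]
tool_rot: [-0.0, 0.99, 0.144, 0.001]
contact_force: [0.9, 0.6, -0.7]
gripper_width: 0.604
```

```bash
python3 - <<'E'
from h import *
f=grab('wrist','w5')
to([.4531,.347,.075],np.radians(16.5))
E
```

```text
slide [-1.16  0.55  1.99] rot [-0.04 -0.15  0.03] | tcp [0.4541 0.3479 0.077 ] yaw 16.53 F [0.82 0.16 0.29] t 6.45 w 0.595
```

View pics/w5.png

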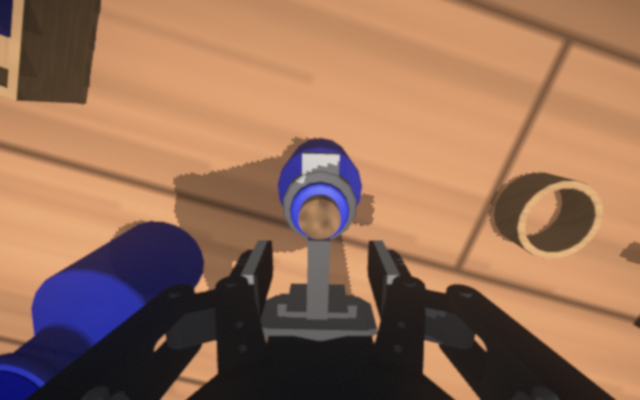

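Request:
jog_arm([
  {"slide":[-1,0,1],"rotation":[0,0,0]},
  {"slide":[0,0,0],"rotation":[0,0,0]},
  {"slide":[0,0,0],"rotation":[0,0,0]},
  {"slide":[0,0,0],"rotation":[0,0,0]},
  {"slide":[0,0,0],"rotation":[0,0,0]},
  {"slide":[0,0,0],"rotation":[0,0,0]},
  {"slide":[0,0,0],"rotation":[0,0,0]},
  {"slide":[0,0,0],"rotation":[0,0,0]},
], fingers=0)

```text
time: 7.12
tool_pos: [0.4523, 0.3473, 0.0752]
tool_rot: [-0.0, 0.99, 0.144, 0.0]
contact_force: [-2.0, 0.0, 5.0]
gripper_width: 0.105
```

Request:
jog_arm([
  {"slide":[0,0,-5],"rotation":[0,0,0]},
  {"slide":[0,0,-15],"rotation":[0,0,0]},
  {"slide":[0,0,-30],"rotation":[0,0,0]},
  {"slide":[0,0,-30],"rotation":[0,0,0]},
  {"slide":[0,0,-30],"rotation":[0,0,0]},
  {"slide":[0,0,-30],"rotation":[0,0,0]},
  {"slide":[0,0,-10],"rotation":[0,0,0]},
  {"slide":[0,0,0],"rotation":[0,0,0]},
  {"slide":[0,0,0],"rotation":[0,0,0]},
], fingers=0)

```text
time: 7.87
tool_pos: [0.4517, 0.3467, 0.2231]
tool_rot: [0.0, 0.99, 0.144, -0.0]
contact_force: [0.3, -0.9, -1.5]
gripper_width: 0.105
```

```bash
python3 - <<'E'
from h import *
f=grab('wrist','w6')
to([.5,.2,.25],np.radians(-6))
s=state();print(s['ft_torque'])
for th,z in {'spare_plate':.24}.items():
    for r in place_of(th,'wrist')[:2]: print(th,np.round(r['uv'],1),round(r['score'],2),np.round(atz(f,r['uv'],z),4))
E
```

```text
slide [  5.21 154.21 -28.25] rot [ 0.09  0.2  22.53] | tcp [0.4511 0.3463 0.2216] yaw 16.53 F [-0.07 -0.33 -2.68] t 7.92 w 0.108
[ 0.00216204  0.02997521 -0.01280524]
spare_plate [318.3 315.6] 0.55 [0.4259 0.3387 0.24  ]
```

View pics/w6.png

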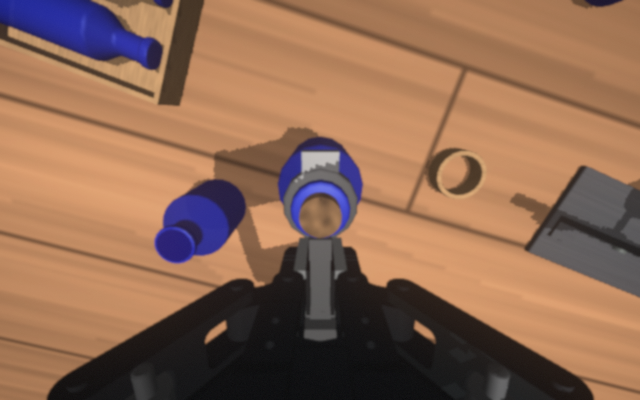

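Request:
jog_arm([
  {"slide":[3,15,4],"rotation":[0,0,0]},
  {"slide":[3,28,6],"rotation":[0,0,0]},
  {"slide":[3,28,6],"rotation":[0,0,0]},
  {"slide":[3,28,6],"rotation":[0,0,0]},
  {"slide":[3,28,6],"rotation":[0,0,0]},
  {"slide":[3,28,6],"rotation":[0,0,0]},
  {"slide":[3,28,6],"rotation":[0,0,0]},
  {"slide":[3,28,6],"rotation":[0,0,0]},
  {"slide":[0,13,2],"rotation":[0,0,0]},
  {"slide":[0,0,0],"rotation":[0,0,5.6]},
  {"slide":[0,0,0],"rotation":[0,0,5.6]},
  {"slide":[0,0,0],"rotation":[0,0,5.7]},
  {"slide":[0,0,0],"rotation":[0,0,5.7]},
  {"slide":[0,0,0],"rotation":[0,0,0]},
  {"slide":[0,0,0],"rotation":[0,0,0]},
], fingers=0)

```text
time: 9.22
tool_pos: [0.5378, 0.1392, 0.1747]
tool_rot: [0.0, 0.999, -0.052, -0.001]
contact_force: [0.4, -0.3, -0.8]
gripper_width: 0.108
```

```bash
python3 - <<'E'
from h import *
f=grab('wrist','w7');grab('scene','s7');grab('top','t7')
to([.5384,.1387,.1732],np.radians(-6.1))
for n in('scene','top','wrist'):
  g=grab(n)
  for th,z in {'spare_plate':.19,'rail_mouth':.19}.items():
    for r in place_of(th,n)[:2]: print(n,th,np.round(r['uv'],1),round(r['score'],2),np.round(atz(g,r['uv'],z),4))
a=cv2.imread('pics/s7.png')[120:240,240:400];b=cv2.imread('pics/t7.png')[150:260,270:430]
cv2.imwrite('pics/c7.png',np.hstack([cv2.resize(a,(400,300),interpolation=2),cv2.resize(b,(400,300),interpolation=2)]))
E
```

```text
slide [0.09 0.47 2.42] rot [0.01 0.07 0.13] | tcp [0.5384 0.1392 0.1756] yaw -5.97 F [ 0.92 -0.06 -2.19] t 9.37 w 0.107
scene spare_plate [336.3 187.4] 0.91 [0.517  0.1363 0.19  ]
scene rail_mouth [320.1 173.5] 0.78 [0.5051 0.0687 0.19  ]
top spare_plate [301.2 203.4] 0.55 [0.5241 0.1461 0.19  ]
top rail_mouth [329.7 212.3] 0.74 [0.4953 0.061  0.19  ]
wrist spare_plate [317.5 317. ] 0.7 [0.5088 0.1425 0.19  ]
wrist spare_plate [532.7 202.5] 0.22 [0.562 0.035 0.19 ]
wrist rail_mouth [467.7 314.5] 0.79 [0.502  0.0627 0.19  ]
```

View pics/w7.png

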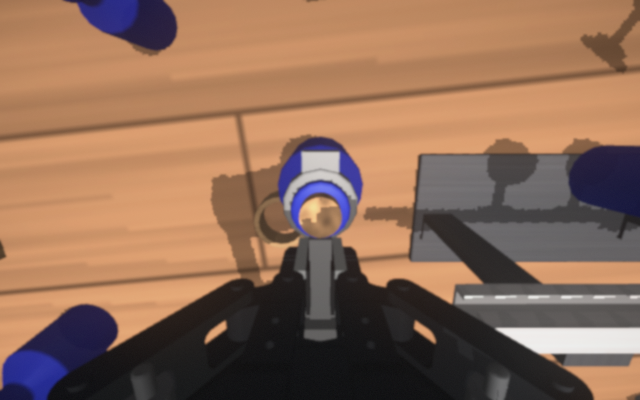

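View pics/c7.png

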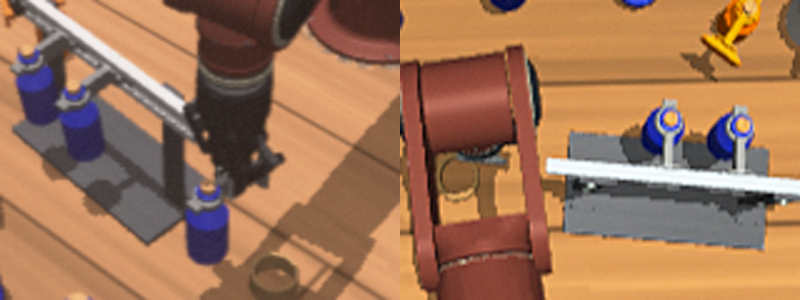

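```bash
python3 - <<'E'
from h import *
a=cv2.imread('pics/w7.png')
c=cv2.resize(a[275:375,440:640],(800,400),interpolation=2);cv2.imwrite('pics/c8.png',c)
g=cv2.cvtColor(a,cv2.COLOR_BGR2GRAY).astype(float)
for col in range(480,640,25):
    d=np.diff(cv2.GaussianBlur(g,(9,3),0)[275:375,col]); i=np.argsort(-abs(d))[:10]; print(col,sorted([(int(k)+275,int(d[k])) for k in i]))
E
```

```text
480 [(278, 18), (279, 20), (280, 17), (283, -16), (293, 20), (294, 36), (295, 30), (302, -15), (303, -21), (304, -18)]
505 [(294, 40), (295, 37), (303, -21), (326, 42), (327, 49), (328, 29), (333, -34), (334, -45), (335, -43), (336, -30)]
530 [(293, 26), (294, 43), (295, 36), (326, 39), (327, 47), (328, 28), (347, -32), (348, -43), (349, -43), (350, -31)]
555 [(282, -20), (283, -25), (294, 22), (303, -20), (326, 39), (327, 47), (328, 29), (352, -43), (353, -53), (354, -33)]
580 [(283, -24), (293, 23), (294, 35), (295, 23), (326, 38), (327, 46), (328, 29), (352, -37), (353, -40), (354, -23)]
605 [(283, -25), (293, 24), (294, 39), (295, 29), (326, 37), (327, 45), (328, 29), (352, -37), (353, -39), (354, -22)]
630 [(282, -23), (283, -27), (294, 31), (295, 29), (326, 38), (327, 44), (328, 28), (352, -36), (353, -39), (354, -22)]
```

View pics/c8.png

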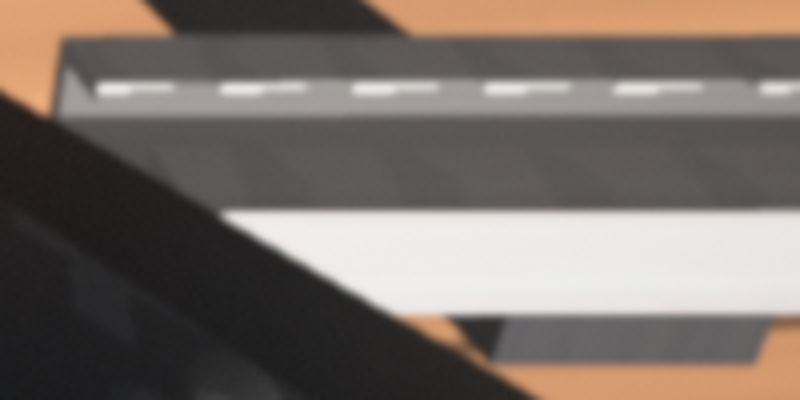

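```bash
python3 - <<'E'
from h import *
f=grab('wrist');P,R=tcp()
a=f['frame']
T=lambda X:np.round(R.T@(X-P)*1000,2)
for n,uv,z in (('front top',(570,327.8),.208),('front bot',(570,283.6),.172),('back top',(570,353.6),.208),('end bot',(455.5,285),.172),('slot lip?',(570,294.5),.1835),('slot up',(570,304),.1965)):
    print(n,T(atz(f,uv,z)))
zc=P[2]+.0168+.02
for uv in((320,216),): print('cork',T(atz(f,uv,zc)))
cv2.imwrite('pics/c9.png',cv2.resize(a[130:360,240:400],(557,600+200)[:2] and (417,600),interpolation=2))
to([.5384,.1387,.1732],np.radians(-6.1))
s=[state()['tool_pos'] for _ in range(3)];print(s)
E
```

```text
front top [-21.48 117.47 -31.65]
front bot [-21.32 147.64   4.35]
back top [-36.45 121.25 -31.65]
end bot [-22.3   80.6    4.35]
slot lip? [-20.67 137.82  -7.15]
slot up [-17.06 126.   -20.15]
cork [ 35.64   0.93 -36.8 ]
slide [-0.36  0.34  3.15] rot [-0.   -0.    0.03] | tcp [0.5388 0.139  0.1764] yaw -6.07 F [ 1.11 -0.21 -1.09] t 9.87 w 0.106
[array([0.53878857, 0.13899811, 0.17635324]), array([0.53878857, 0.13899811, 0.17635324]), array([0.53878857, 0.13899811, 0.17635324])]
```

View pics/c9.png

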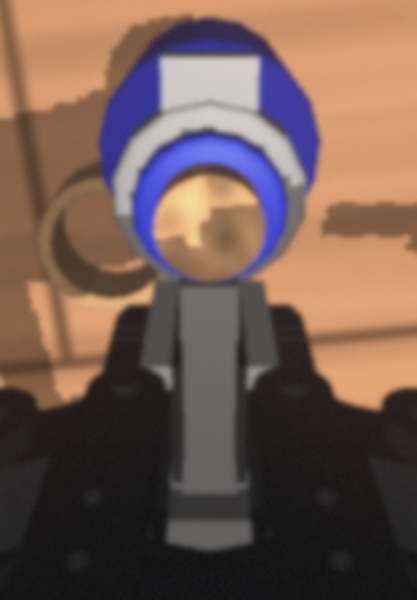

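```bash
python3 - <<'E'
from h import *
f=grab('wrist');P,R=tcp()
T=lambda X:np.round(R.T@(X-P)*1000,2)
for n,row,h in (('web end?',318.7,.030),('flange end?',329.5,.030),('plate back?',340.2,.0315),('cork',215.9,.038)): print(n,T(atz(f,(320,row),P[2]+h)))
to([.5384,.1387,.1732],np.radians(-6.1))
E
```

```text
web end? [-17.84   1.   -30.  ]
flange end? [-23.94   1.01 -30.  ]
plate back? [-28.76   1.01 -31.5 ]
cork [ 36.12   0.95 -38.  ]
slide [-0.35  0.35  3.14] rot [-0.   -0.    0.03] | tcp [0.5388 0.139  0.1763] yaw -6.07 F [ 1.21  0.11 -1.02] t 9.92 w 0.103
```

Request:
jog_arm([
  {"slide":[-1.5,0,4],"rotation":[0,0,0]},
  {"slide":[0,12,0],"rotation":[0,0,0]},
  {"slide":[0,13,0],"rotation":[0,0,0]},
  {"slide":[0,12,0],"rotation":[0,0,0]},
  {"slide":[0,5,0],"rotation":[0,0,0]},
  {"slide":[0,0,0],"rotation":[0,0,0]},
  {"slide":[0,0,0],"rotation":[0,0,0]},
  {"slide":[0,0,0],"rotation":[0,0,0]},
], fingers=0)

```text
time: 10.58
tool_pos: [0.533, 0.0973, 0.1725]
tool_rot: [-0.0, 0.999, -0.053, 0.0]
contact_force: [0.2, -0.3, -1.8]
gripper_width: 0.105
```

```bash
python3 - <<'E'
from h import *
f=grab('wrist','w8');s=grab('scene','s8');P,R=tcp()
T=lambda X:np.round(R.T@(X-P)*1000,2)
a=f['frame'];g=cv2.GaussianBlur(cv2.cvtColor(a,cv2.COLOR_BGR2GRAY).astype(float),(9,3),0)
for col in (540,580,600,630):
    d=np.diff(g[270:375,col]); i=np.argsort(-abs(d))[:9]; print(col,sorted([(int(k)+270,int(d[k])) for k in i]))
to([.5384,.1387,.1732],np.radians(-6.1))
a=s['frame'][130:220,280:380];cv2.imwrite('pics/c10.png',cv2.resize(a,(660,600),interpolation=2))
E
```

```text
540 [(295, 35), (296, 29), (328, 40), (329, 48), (330, 30), (353, -34), (354, -46), (355, -44), (356, -29)]
580 [(283, -24), (284, -27), (295, 22), (328, 41), (329, 44), (330, 27), (355, -31), (356, -33), (357, -21)]
600 [(284, -29), (295, 38), (296, 27), (300, -29), (301, -28), (328, 39), (329, 43), (354, -30), (355, -38)]
630 [(281, -33), (282, -37), (283, -22), (327, 23), (328, 41), (329, 40), (330, 23), (354, -26), (355, -23)]
slide [  1.12 -41.37  -0.78] rot [-0.01 -0.01  0.05] | tcp [0.5329 0.0977 0.1724] yaw -6.05 F [-0.1   1.36 -1.27] t 10.68 w 0.106
```

View pics/c10.png

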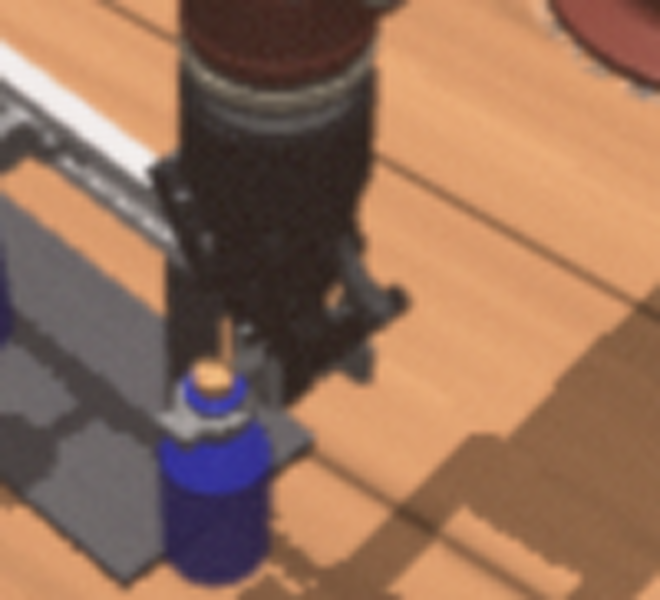

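View pics/w8.png

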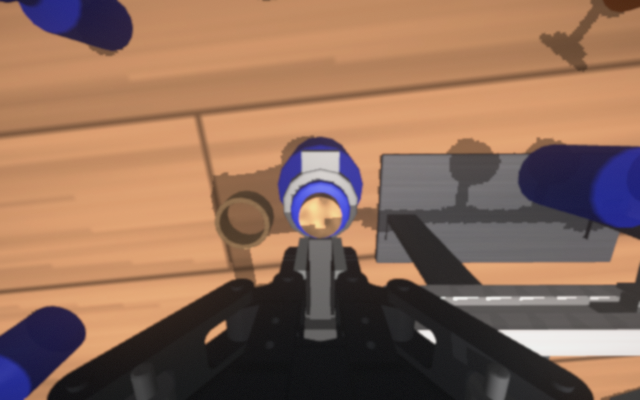

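```bash
python3 - <<'E'
from h import *
f=grab('wrist');P,R=tcp();a=f['frame'];g=cv2.GaussianBlur(cv2.cvtColor(a,cv2.COLOR_BGR2GRAY).astype(float),(9,3),0)
K=np.array(f['camera_matrix']);
T=lambda X:np.round(R.T@(X-P)*1000,2)
for n,uv,z in (('front top',(570,329.6),.208),('front bot',(570,284.),.172),('back top',(570,355.5),.208)):
    # camera offset fixed; use commanded z .172 by shifting plane
    print(n,T(atz(f,uv,z+P[2]-.172)),T(atz(f,uv,z)))
to([.5384,.1387,.1732],np.radians(-6.1))
E
```

```text
front top [-18.69 113.19 -36.02] [-19.   113.57 -35.66]
front bot [-1.8760e+01  1.4341e+02 -2.0000e-02] [-18.99 143.77   0.33]
back top [-33.19 116.85 -36.02] [-33.55 117.24 -35.66]
slide [  1.19 -41.31  -0.84] rot [-0.01 -0.    0.06] | tcp [0.5329 0.0977 0.1724] yaw -6.04 F [ 0.25  0.1  -1.08] t 10.73 w 0.105
```

Request:
jog_arm([
  {"slide":[0.5,3,0],"rotation":[0,0,0]},
  {"slide":[0,3,0],"rotation":[0,0,0]},
  {"slide":[0,3,0],"rotation":[0,0,0]},
  {"slide":[0,3,0],"rotation":[0,0,0]},
  {"slide":[0,3,0],"rotation":[0,0,0]},
  {"slide":[0,0,0],"rotation":[0,0,0]},
], fingers=0)

```text
time: 11.23
tool_pos: [0.5317, 0.0818, 0.1723]
tool_rot: [0.0, 0.999, -0.053, -0.0]
contact_force: [0.5, -0.2, -1.8]
gripper_width: 0.103
```

Request:
jog_arm([
  {"slide":[0,2.5,0],"rotation":[0,0,0]},
  {"slide":[0,2.5,0],"rotation":[0,0,0]},
  {"slide":[0,2.5,0],"rotation":[0,0,0]},
  {"slide":[0,2.5,0],"rotation":[0,0,0]},
  {"slide":[0,0,0],"rotation":[0,0,0]},
], fingers=0)

```text
time: 11.65
tool_pos: [0.5306, 0.0721, 0.1723]
tool_rot: [0.0, 0.999, -0.053, -0.0]
contact_force: [-0.4, 0.7, -1.6]
gripper_width: 0.107
```

```bash
python3 - <<'E'
from h import *
f=grab('wrist','w9');s=grab('scene','s9')
to([.5384,.1387,.1732],np.radians(-6.1));print(state()['ft_torque'])
for i in range(4): grab('wrist'); print(np.round(state()['contact_force'],2),np.round(state()['tool_pos'],4))
E
```

```text
slide [  0.64 -66.74  -0.87] rot [-0.   -0.    0.02] | tcp [0.5307 0.0724 0.1723] yaw -6.08 F [-0.42  0.13 -1.66] t 11.75 w 0.109
[-0.04227551  0.03419398 -0.00436049]
[ 0.48 -0.23 -1.03] [0.5307 0.0725 0.1723]
[ 0.63 -0.3  -2.32] [0.5307 0.0726 0.1723]
[ 1.2  -0.29 -1.79] [0.5307 0.0726 0.1723]
[ 0.57 -0.21 -1.35] [0.5307 0.0726 0.1723]
```

View pics/w9.png

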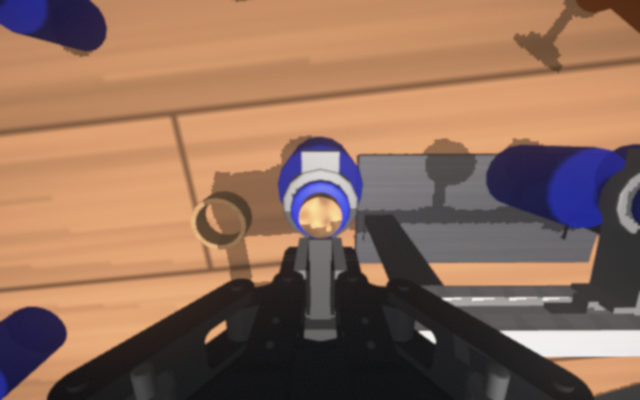

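Request:
jog_arm([
  {"slide":[0,3,0],"rotation":[0,0,0]},
  {"slide":[0,3,0],"rotation":[0,0,0]},
  {"slide":[0,3,0],"rotation":[0,0,0]},
  {"slide":[0,3,0],"rotation":[0,0,0]},
  {"slide":[0,3,0],"rotation":[0,0,0]},
  {"slide":[0,0,0],"rotation":[0,0,0]},
], fingers=0)

```text
time: 12.45
tool_pos: [0.5291, 0.0569, 0.1723]
tool_rot: [0.0, 0.999, -0.053, 0.0]
contact_force: [0.1, -0.3, -1.4]
gripper_width: 0.109
```

Request:
jog_arm([
  {"slide":[0,3,0],"rotation":[0,0,0]},
  {"slide":[0,3,0],"rotation":[0,0,0]},
  {"slide":[0,3,0],"rotation":[0,0,0]},
  {"slide":[0,3,0],"rotation":[0,0,0]},
  {"slide":[0,3,0],"rotation":[0,0,0]},
  {"slide":[0,0,0],"rotation":[0,0,0]},
], fingers=0)

```text
time: 12.95
tool_pos: [0.5275, 0.0421, 0.1723]
tool_rot: [0.0, 0.999, -0.053, -0.0]
contact_force: [-0.1, -0.4, -1.1]
gripper_width: 0.104
```

```bash
python3 - <<'E'
from h import *
f=grab('wrist','w10');s=grab('scene','s10');grab('top','t10')
to([.5384,.1387,.1732],np.radians(-6.1));print(state()['ft_torque'])
for i in range(3): grab('wrist'); print(np.round(state()['contact_force'],2),np.round(state()['tool_pos'],4))
a=cv2.imread('pics/s10.png')[110:230,230:370];b=cv2.imread('pics/t10.png')[150:270,300:440]
cv2.imwrite('pics/c11.png',np.hstack([cv2.resize(a,(400,343),interpolation=2),cv2.resize(b,(400,343),interpolation=2)]))
E
```

```text
slide [  0.65 -96.67  -0.89] rot [-0.01 -0.    0.02] | tcp [0.5275 0.0426 0.1723] yaw -6.08 F [ 0.07  0.1  -2.31] t 13.1 w 0.103
[0.06043159 0.04533345 0.01246591]
[-0.44  1.14 -1.41] [0.5275 0.0427 0.1723]
[ 0.01 -0.31 -1.17] [0.5275 0.0428 0.1723]
[-0.93 -0.31 -1.57] [0.5275 0.0428 0.1723]
```

View pics/c11.png

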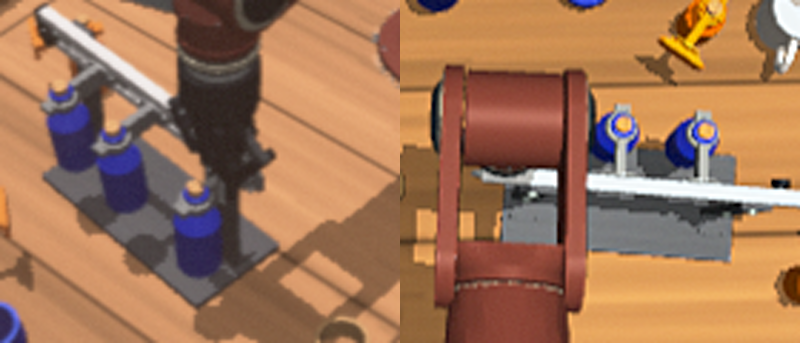

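View pics/w10.png

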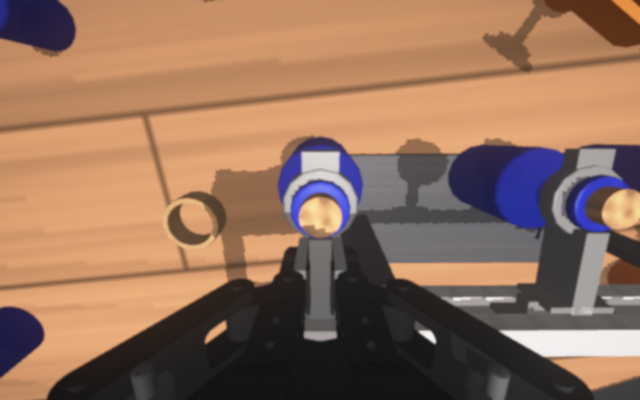

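Request:
jog_arm([
  {"slide":[0,3,0],"rotation":[0,0,0]},
  {"slide":[0,5,0],"rotation":[0,0,0]},
  {"slide":[0,5,0],"rotation":[0,0,0]},
  {"slide":[0,5,0],"rotation":[0,0,0]},
  {"slide":[0,5,0],"rotation":[0,0,0]},
  {"slide":[0,5,0],"rotation":[0,0,0]},
  {"slide":[0,5,0],"rotation":[0,0,0]},
  {"slide":[0,5,0],"rotation":[0,0,0]},
  {"slide":[0,5,0],"rotation":[0,0,0]},
  {"slide":[0,5,0],"rotation":[0,0,0]},
  {"slide":[0,3,0],"rotation":[0,0,0]},
  {"slide":[0,0,0],"rotation":[0,0,0]},
], fingers=0)

```text
time: 14.25
tool_pos: [0.5221, -0.0087, 0.1723]
tool_rot: [0.0, 0.999, -0.053, 0.0]
contact_force: [-0.5, 0.4, -1.8]
gripper_width: 0.106
```

```bash
python3 - <<'E'
from h import *
f=grab('wrist','w11')
P,R=tcp()
for i in range(4): grab('wrist'); print(np.round(R.T@state()['contact_force'],2),np.round(state()['tool_pos'],4))
print(state()['ft_torque'])
E
```

```text
[ 0.54 -0.41  2.62] [ 0.5221 -0.0081  0.1723]
[0.59 1.14 1.7 ] [ 0.5221 -0.008   0.1723]
[-0.02 -0.05  0.01] [ 0.5221 -0.0079  0.1723]
[-0.2   0.72  1.52] [ 0.5221 -0.0078  0.1723]
[-0.01328019  0.01649487  0.04159269]
```

View pics/w11.png

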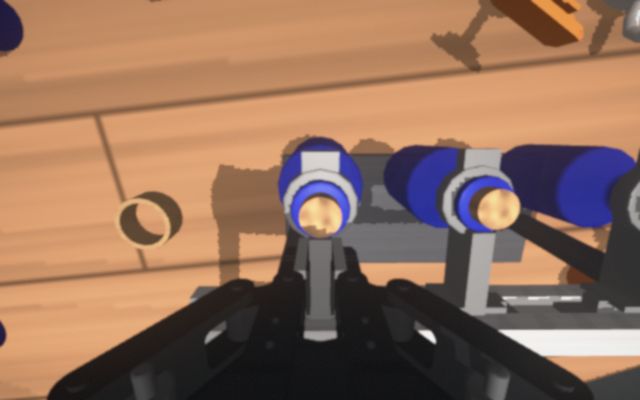

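Request:
jog_arm([
  {"slide":[0,2.5,0],"rotation":[0,0,0]},
  {"slide":[0,2.5,0],"rotation":[0,0,0]},
  {"slide":[0,2.5,0],"rotation":[0,0,0]},
  {"slide":[0,2.5,0],"rotation":[0,0,0]},
  {"slide":[0,2.5,0],"rotation":[0,0,0]},
  {"slide":[0,2.5,0],"rotation":[0,0,0]},
  {"slide":[0,2.5,0],"rotation":[0,0,0]},
  {"slide":[0,2.5,0],"rotation":[0,0,0]},
  {"slide":[0,2.5,0],"rotation":[0,0,0]},
  {"slide":[0,2.5,0],"rotation":[0,0,0]},
], fingers=0)

```text
time: 15.33
tool_pos: [0.5195, -0.033, 0.1723]
tool_rot: [-0.0, 0.999, -0.053, 0.0]
contact_force: [0.3, 2.4, -2.0]
gripper_width: 0.107
```

```bash
python3 - <<'E'
from h import *
f=grab('wrist','w12')
P,R=tcp()
for i in range(2): grab('wrist'); print(np.round(R.T@state()['contact_force'],2),np.round(state()['tool_pos'],4))
print(state()['ft_torque'])
E
```

```text
[ 0.14 -0.77  1.07] [ 0.5195 -0.0334  0.1723]
[ 0.19 -0.95  1.29] [ 0.5194 -0.0334  0.1723]
[-0.01921837 -0.01134246  0.0029023 ]
```

View pics/w12.png

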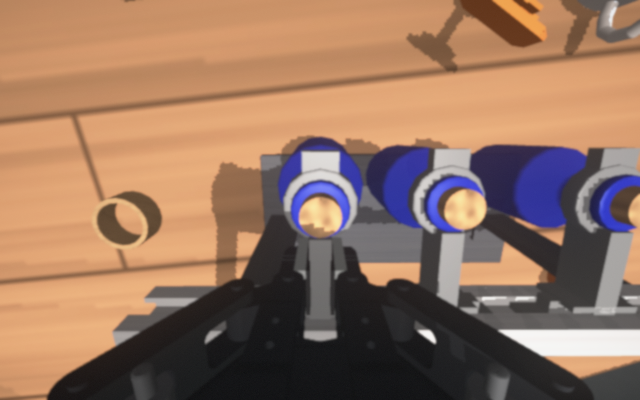

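Request:
jog_arm([
  {"slide":[0,2.5,0],"rotation":[0,0,0]},
  {"slide":[0,2.5,0],"rotation":[0,0,0]},
  {"slide":[0,2.5,0],"rotation":[0,0,0]},
  {"slide":[0,2.5,0],"rotation":[0,0,0]},
  {"slide":[0,2.5,0],"rotation":[0,0,0]},
  {"slide":[0,2.5,0],"rotation":[0,0,0]},
], fingers=0)

```text
time: 15.98
tool_pos: [0.5179, -0.0481, 0.1723]
tool_rot: [-0.0, 0.999, -0.053, 0.0]
contact_force: [0.7, 3.1, -1.0]
gripper_width: 0.106
```

Request:
jog_arm([
  {"slide":[0,1.5,0],"rotation":[0,0,0]},
  {"slide":[0,1.5,0],"rotation":[0,0,0]},
  {"slide":[0,1.5,0],"rotation":[0,0,0]},
  {"slide":[0,1.5,0],"rotation":[0,0,0]},
], fingers=0)

```text
time: 16.32
tool_pos: [0.5173, -0.0537, 0.1723]
tool_rot: [-0.0, 0.999, -0.053, 0.0]
contact_force: [1.6, 3.7, -1.0]
gripper_width: 0.107
```

Request:
jog_arm([
  {"slide":[0,1.5,0],"rotation":[0,0,0]},
  {"slide":[0,1.5,0],"rotation":[0,0,0]},
  {"slide":[0,1.5,0],"rotation":[0,0,0]},
], fingers=0)

```text
time: 16.57
tool_pos: [0.5168, -0.0583, 0.1723]
tool_rot: [-0.0, 0.999, -0.053, 0.0]
contact_force: [2.0, 3.8, -1.4]
gripper_width: 0.106
```

```bash
python3 - <<'E'
from h import *
f=grab('wrist','w13')
P,R=tcp()
for i in range(2): grab('wrist'); print(np.round(R.T@state()['contact_force'],2),np.round(state()['tool_pos'],4))
print(state()['ft_torque'])
E
```

```text
[ 1.12 -3.    1.39] [ 0.5168 -0.0586  0.1723]
[ 0.84 -2.35  1.97] [ 0.5168 -0.0586  0.1723]
[ 0.41439819 -0.1492528  -0.05870919]
```

View pics/w13.png

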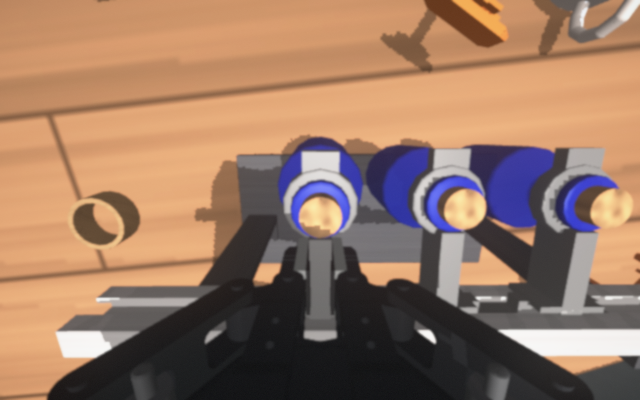

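```bash
python3 - <<'E'
from h import *
f=grab('wrist','w14');P,R=tcp()
Rc=np.array(f['R']);C,_=ray(f,(320,200))
Rct=R.T@Rc.T; ct=R.T@(C-P)
y=np.radians(-2.68);R2=np.array([[np.cos(y),np.sin(y),0],[np.sin(y),-np.cos(y),0],[0,0,-1]]);P2=np.array([.5593,-.0482,.3995])
def w2(uv,z):
    d=R2@Rct@np.linalg.inv(f['camera_matrix'])@np.array([uv[0],uv[1],1]);c=P2+R2@ct
    return c+d*(z-c[2])/d[2]
ex=np.array([.9943,-.1063]);ey=np.array([.1063,.9943])
for n,uv,z in(('screw',(476,224),.19),('mouthtop',(236,221.6),.208),('capend',(505,235),.208)):
    X=w2(uv,z);print(n,np.round(X,4),'along',ey@(X[:2]))
print('tcp along',ey@P[:2])
t=grab('top','t14');
for uv in((432,217),):X=atz(t,uv,.19);print('top screw',np.round(X,4),ey@X[:2])
cv2.imwrite('pics/c14.png',cv2.resize(t['frame'][180:250,350:460],(800,509),interpolation=2))
E
```

```text
screw [ 0.4848 -0.2518  0.19  ] along -0.19879538193337654
mouthtop [0.5094 0.0578 0.208 ] along 0.11165843236514589
capend [ 0.4757 -0.2799  0.208 ] along -0.22772161844256586
tcp along -0.0033362266941751664
top screw [ 0.4744 -0.2455  0.19  ] -0.1936511502665531
```

View pics/c14.png

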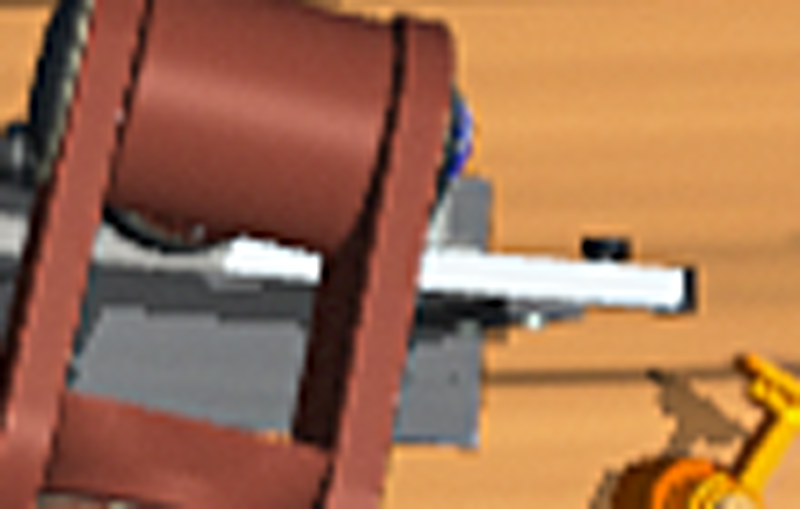

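Thumbscrew seen at top (433,214), about 139 mm along −y from the rail's middle. If it is centred in the block, the row should meet the stop after about 32 mm. I'll cover roughly 20 mm at a moderate pace, then creep.

Request:
jog_arm([
  {"slide":[0,1,0],"rotation":[0,0,0]},
  {"slide":[0,1.5,0],"rotation":[0,0,0]},
  {"slide":[0,1.5,0],"rotation":[0,0,0]},
  {"slide":[0,1.5,0],"rotation":[0,0,0]},
  {"slide":[0,1.5,0],"rotation":[0,0,0]},
  {"slide":[0,1.5,0],"rotation":[0,0,0]},
], fingers=0)

```text
time: 17.32
tool_pos: [0.5159, -0.0668, 0.1723]
tool_rot: [-0.0, 0.999, -0.053, 0.0]
contact_force: [2.0, 4.4, -1.4]
gripper_width: 0.106
```

Request:
jog_arm([
  {"slide":[0,1.5,0],"rotation":[0,0,0]},
  {"slide":[0,1.5,0],"rotation":[0,0,0]},
  {"slide":[0,1.5,0],"rotation":[0,0,0]},
  {"slide":[0,1.5,0],"rotation":[0,0,0]},
  {"slide":[0,1.5,0],"rotation":[0,0,0]},
], fingers=0)

```text
time: 17.73
tool_pos: [0.5151, -0.0743, 0.1723]
tool_rot: [0.0, 0.999, -0.053, 0.0]
contact_force: [3.0, 4.2, -1.7]
gripper_width: 0.106
```

Request:
jog_arm([
  {"slide":[0,1,0],"rotation":[0,0,0]},
  {"slide":[0,1,0],"rotation":[0,0,0]},
  {"slide":[0,1,0],"rotation":[0,0,0]},
], fingers=0)

```text
time: 17.98
tool_pos: [0.5148, -0.0772, 0.1723]
tool_rot: [-0.0, 0.999, -0.053, 0.0]
contact_force: [2.4, 4.1, -0.8]
gripper_width: 0.111
```

Request:
jog_arm([
  {"slide":[0,0.7,0],"rotation":[0,0,0]},
  {"slide":[0,0.7,0],"rotation":[0,0,0]},
  {"slide":[0,0.6,0],"rotation":[0,0,0]},
], fingers=0)

```text
time: 18.23
tool_pos: [0.5146, -0.0792, 0.1724]
tool_rot: [-0.0, 0.999, -0.053, 0.0]
contact_force: [2.1, 4.1, -1.1]
gripper_width: 0.102
```

Request:
jog_arm([
  {"slide":[0.3,0.6,0],"rotation":[0,0,0]},
  {"slide":[0,0.6,0],"rotation":[0,0,0]},
  {"slide":[0,0.6,0],"rotation":[0,0,0]},
], fingers=0)

```text
time: 18.48
tool_pos: [0.5145, -0.0809, 0.1723]
tool_rot: [-0.0, 0.999, -0.053, -0.0]
contact_force: [0.6, 4.0, -0.7]
gripper_width: 0.109
```

Request:
jog_arm([
  {"slide":[0,0.6,0],"rotation":[0,0,0]},
  {"slide":[0,0.6,0],"rotation":[0,0,0]},
  {"slide":[0,0.6,0],"rotation":[0,0,0]},
], fingers=0)

```text
time: 18.73
tool_pos: [0.5144, -0.0828, 0.1723]
tool_rot: [-0.0, 0.999, -0.053, -0.0]
contact_force: [1.5, 4.7, -1.0]
gripper_width: 0.105
```

Request:
jog_arm([
  {"slide":[0,0.5,0],"rotation":[0,0,0]},
  {"slide":[0,0.5,0],"rotation":[0,0,0]},
  {"slide":[0,0.5,0],"rotation":[0,0,0]},
], fingers=0)

```text
time: 18.98
tool_pos: [0.5142, -0.0843, 0.1723]
tool_rot: [-0.0, 0.999, -0.053, -0.0]
contact_force: [1.0, 4.1, -0.2]
gripper_width: 0.109
```

Request:
jog_arm([
  {"slide":[0,0.5,0],"rotation":[0,0,0]},
  {"slide":[0,0.5,0],"rotation":[0,0,0]},
], fingers=0)

```text
time: 19.15
tool_pos: [0.5141, -0.0853, 0.1723]
tool_rot: [-0.0, 0.999, -0.053, -0.0]
contact_force: [0.4, 4.1, -1.2]
gripper_width: 0.105
```

Request:
jog_arm([
  {"slide":[0,0.5,0],"rotation":[0,0,0]},
  {"slide":[0,0.5,0],"rotation":[0,0,0]},
], fingers=0)

```text
time: 19.32
tool_pos: [0.514, -0.0863, 0.1723]
tool_rot: [-0.0, 0.999, -0.053, -0.0]
contact_force: [0.6, 4.1, -1.5]
gripper_width: 0.108
```

Request:
jog_arm([
  {"slide":[0,0.5,0],"rotation":[0,0,0]},
  {"slide":[0,0.5,0],"rotation":[0,0,0]},
], fingers=0)

```text
time: 19.48
tool_pos: [0.5139, -0.0873, 0.1722]
tool_rot: [-0.0, 0.999, -0.053, -0.0]
contact_force: [1.3, 4.4, -0.1]
gripper_width: 0.109
```

Request:
jog_arm([
  {"slide":[0,0.4,0],"rotation":[0,0,0]},
  {"slide":[0,0.4,0],"rotation":[0,0,0]},
], fingers=0)

```text
time: 19.65
tool_pos: [0.5139, -0.0881, 0.1723]
tool_rot: [-0.0, 0.999, -0.053, -0.0]
contact_force: [0.7, 4.8, -0.5]
gripper_width: 0.108
```

Request:
jog_arm([
  {"slide":[0,0.4,0],"rotation":[0,0,0]},
  {"slide":[0,0.4,0],"rotation":[0,0,0]},
], fingers=0)

```text
time: 19.82
tool_pos: [0.5138, -0.0889, 0.1723]
tool_rot: [-0.0, 0.999, -0.053, -0.0]
contact_force: [0.8, 4.7, -0.5]
gripper_width: 0.106
```

Request:
jog_arm([
  {"slide":[0,0.4,0],"rotation":[0,0,0]},
  {"slide":[0,0.4,0],"rotation":[0,0,0]},
], fingers=0)

```text
time: 19.98
tool_pos: [0.5137, -0.0896, 0.1723]
tool_rot: [-0.0, 0.999, -0.053, -0.0]
contact_force: [2.0, 4.9, -1.9]
gripper_width: 0.107
```

Request:
jog_arm([
  {"slide":[0,0.4,0],"rotation":[0,0,0]},
  {"slide":[0,0.4,0],"rotation":[0,0,0]},
], fingers=0)

```text
time: 20.15
tool_pos: [0.5138, -0.0898, 0.1723]
tool_rot: [-0.001, 0.999, -0.053, 0.0]
contact_force: [0.9, 7.7, -0.8]
gripper_width: 0.109
```

The push is rising: 7.7 N with the arm barely advancing, which feels like the stop. I'll add a little more.

Request:
jog_arm([
  {"slide":[0,0.3,0],"rotation":[0,0,0]},
  {"slide":[0,0,0],"rotation":[0,0,0]},
], fingers=0)

```text
time: 20.32
tool_pos: [0.5137, -0.0898, 0.1723]
tool_rot: [-0.001, 0.999, -0.053, 0.0]
contact_force: [1.0, 7.4, -0.5]
gripper_width: 0.104
```

Request:
jog_arm([
  {"slide":[0,0.4,0],"rotation":[0,0,0]},
  {"slide":[0,0,0],"rotation":[0,0,0]},
], fingers=0)

```text
time: 20.48
tool_pos: [0.5138, -0.0899, 0.1724]
tool_rot: [-0.001, 0.999, -0.053, 0.0]
contact_force: [1.6, 8.4, -0.2]
gripper_width: 0.103
```

Request:
jog_arm([
  {"slide":[0,0.5,0],"rotation":[0,0,0]},
  {"slide":[0,0,0],"rotation":[0,0,0]},
  {"slide":[0,0,0],"rotation":[0,0,0]},
], fingers=0)

```text
time: 20.73
tool_pos: [0.5138, -0.09, 0.1723]
tool_rot: [-0.002, 0.999, -0.053, 0.0]
contact_force: [1.6, 9.6, -0.7]
gripper_width: 0.102
```

```bash
python3 - <<'E'
from h import *
f=grab('wrist','w15');P,R=tcp()
for i in range(4): grab('wrist'); print(np.round(R.T@state()['contact_force'],2),np.round(state()['tool_pos'],4))
print(state()['ft_torque'])
E
```

```text
[-0.19 -9.74  0.06] [ 0.5137 -0.09    0.1723]
[  0.62 -10.65  -0.2 ] [ 0.5138 -0.09    0.1724]
[ 0.15 -9.19  0.44] [ 0.5138 -0.09    0.1723]
[-0.19 -9.7   0.46] [ 0.5138 -0.09    0.1724]
[ 1.51343225 -0.16259827 -0.21514986]
```

View pics/w15.png

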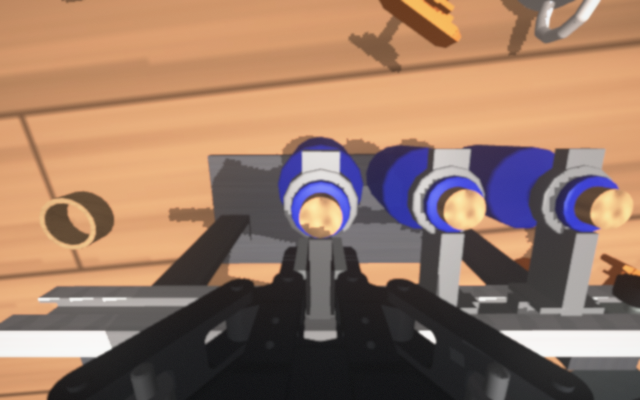

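Firm push held at about 9.8 N with no further advance. Next I relieve the push.

Request:
jog_arm([
  {"slide":[0,-0.5,0],"rotation":[0,0,0]},
  {"slide":[0,-0.5,0],"rotation":[0,0,0]},
  {"slide":[0,-0.4,0],"rotation":[0,0,0]},
  {"slide":[0,0,0],"rotation":[0,0,0]},
  {"slide":[0,0,0],"rotation":[0,0,0]},
], fingers=0)

```text
time: 21.4
tool_pos: [0.5137, -0.0898, 0.1723]
tool_rot: [-0.0, 0.999, -0.053, -0.0]
contact_force: [0.5, 5.0, -0.8]
gripper_width: 0.107
```

Request:
jog_arm([
  {"slide":[0,0,0.5],"rotation":[0,0,0]},
  {"slide":[0,0,0.5],"rotation":[0,0,0]},
  {"slide":[0,0,0],"rotation":[0,0,0]},
], fingers=0)

```text
time: 21.65
tool_pos: [0.5138, -0.0898, 0.1719]
tool_rot: [-0.0, 0.999, -0.053, 0.0]
contact_force: [-1.3, 6.3, 0.9]
gripper_width: 0.105
```

Request:
jog_arm([
  {"slide":[0,-0.3,0.3],"rotation":[0,0,0]},
  {"slide":[0,-0.3,0.2],"rotation":[0,0,0]},
  {"slide":[0,0,0],"rotation":[0,0,0]},
  {"slide":[0,0,0],"rotation":[0,0,0]},
], fingers=0)

```text
time: 21.98
tool_pos: [0.5138, -0.0898, 0.1715]
tool_rot: [0.0, 0.999, -0.053, 0.0]
contact_force: [-0.9, 4.1, 4.3]
gripper_width: 0.108
```

Request:
jog_arm([
  {"slide":[0,-0.3,-0.3],"rotation":[0,0,0]},
  {"slide":[0,-0.3,0],"rotation":[0,0,0]},
  {"slide":[0,0,0],"rotation":[0,0,0]},
  {"slide":[0,0,0],"rotation":[0,0,0]},
], fingers=0)

```text
time: 22.32
tool_pos: [0.514, -0.0897, 0.1715]
tool_rot: [0.001, 0.999, -0.053, 0.0]
contact_force: [-1.4, 0.6, 4.7]
gripper_width: 0.107
```

```bash
python3 - <<'E'
from h import *
P,R=tcp()
for i in range(3): grab('wrist'); print(np.round(R.T@state()['contact_force'],2),np.round(state()['tool_pos'],4))
E
```

```text
[-1.14  0.   -3.21] [ 0.514  -0.0897  0.1715]
[-1.37  0.38 -4.1 ] [ 0.514  -0.0896  0.1715]
[-1.1   1.69 -4.36] [ 0.514  -0.0896  0.1715]
```

Request:
jog_arm([
  {"slide":[0,0,-0.4],"rotation":[0,0,0]},
  {"slide":[0,0,-0.2],"rotation":[0,0,0]},
  {"slide":[0,0,0],"rotation":[0,0,0]},
], fingers=0)

```text
time: 22.72
tool_pos: [0.514, -0.0893, 0.1715]
tool_rot: [0.0, 0.999, -0.053, 0.0]
contact_force: [0.2, -1.2, 2.0]
gripper_width: 0.103
```

Request:
jog_arm([
  {"slide":[0,0,0],"rotation":[0,0,0]},
  {"slide":[0,0,0],"rotation":[0,0,0]},
  {"slide":[0,0,0],"rotation":[0,0,0]},
  {"slide":[0,0,0],"rotation":[0,0,0]},
  {"slide":[0,0,0],"rotation":[0,0,0]},
  {"slide":[0,0,0],"rotation":[0,0,0]},
  {"slide":[0,0,0],"rotation":[0,0,0]},
  {"slide":[0,0,0],"rotation":[0,0,0]},
], fingers=0.3)

```text
time: 23.38
tool_pos: [0.5138, -0.089, 0.1717]
tool_rot: [0.0, 0.999, -0.053, 0.0]
contact_force: [-0.3, 0.3, -0.2]
gripper_width: 0.297
```

```bash
python3 - <<'E'
from h import *
f=grab('wrist','w16');P,R=tcp()
print(np.round(R.T@state()['contact_force'],2),np.round(P,4),state()['gripper_width'])
E
```

```text
[-0.74  0.41 -0.55] [ 0.5138 -0.089   0.1717] 0.2961966690660905
```

View pics/w16.png

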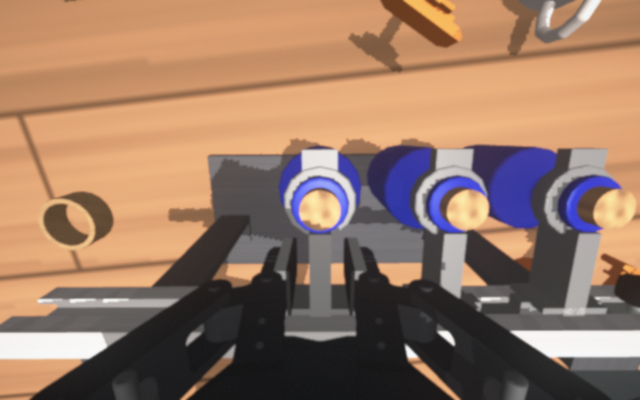

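The row was pressed home, but my relief went a bit too far: the tool drifted back about 0.8 mm before opening, so there may be a small gap. I'll regrip, press home again, and release under light residual push.

Request:
jog_arm([
  {"slide":[0,0,0],"rotation":[0,0,0]},
  {"slide":[0,0,0],"rotation":[0,0,0]},
  {"slide":[0,0,0],"rotation":[0,0,0]},
  {"slide":[0,0,0],"rotation":[0,0,0]},
  {"slide":[0,0,0],"rotation":[0,0,0]},
  {"slide":[0,0,0],"rotation":[0,0,0]},
], fingers=0)

```text
time: 23.93
tool_pos: [0.5138, -0.089, 0.1718]
tool_rot: [0.0, 0.999, -0.053, 0.0]
contact_force: [-1.2, 0.4, 1.0]
gripper_width: 0.107
```

Request:
jog_arm([
  {"slide":[0,0.4,0],"rotation":[0,0,0]},
  {"slide":[0,0.4,0],"rotation":[0,0,0]},
], fingers=0)

```text
time: 24.1
tool_pos: [0.5138, -0.0892, 0.1718]
tool_rot: [-0.001, 0.999, -0.053, 0.0]
contact_force: [-0.9, 3.2, 2.6]
gripper_width: 0.104
```

Request:
jog_arm([
  {"slide":[0,0.4,0],"rotation":[0,0,0]},
  {"slide":[0,0.4,0],"rotation":[0,0,0]},
  {"slide":[0,0,0],"rotation":[0,0,0]},
], fingers=0)

```text
time: 24.35
tool_pos: [0.5138, -0.0896, 0.1719]
tool_rot: [-0.001, 0.999, -0.053, 0.0]
contact_force: [-0.1, 6.9, 2.3]
gripper_width: 0.111
```

Request:
jog_arm([
  {"slide":[0,0.4,0],"rotation":[0,0,0]},
  {"slide":[0,0.2,0],"rotation":[0,0,0]},
  {"slide":[0,0,0],"rotation":[0,0,0]},
], fingers=0)

```text
time: 24.6
tool_pos: [0.5138, -0.0896, 0.1719]
tool_rot: [-0.002, 0.999, -0.053, 0.0]
contact_force: [-0.4, 7.7, 2.6]
gripper_width: 0.105
```

Request:
jog_arm([
  {"slide":[0,0.4,0],"rotation":[0,0,0]},
  {"slide":[0,0.4,0],"rotation":[0,0,0]},
  {"slide":[0,0,0],"rotation":[0,0,0]},
], fingers=0)

```text
time: 24.85
tool_pos: [0.5138, -0.0897, 0.1718]
tool_rot: [-0.003, 0.999, -0.053, 0.0]
contact_force: [0.3, 9.9, 2.5]
gripper_width: 0.106
```

```bash
python3 - <<'E'
from h import *
P,R=tcp()
for i in range(2): grab('wrist',f'w17{i}'); print(np.round(R.T@state()['contact_force'],2),np.round(state()['tool_pos'],4))
E
```

```text
[ -0.93 -10.14  -2.92] [ 0.5138 -0.0897  0.1719]
[ 0.19 -9.62 -2.45] [ 0.5138 -0.0897  0.1719]
```

Request:
jog_arm([
  {"slide":[0,-0.4,0],"rotation":[0,0,0]},
  {"slide":[0,-0.4,0],"rotation":[0,0,0]},
  {"slide":[0,-0.4,0],"rotation":[0,0,0]},
  {"slide":[0,-0.4,0],"rotation":[0,0,0]},
  {"slide":[0,0,0],"rotation":[0,0,0]},
  {"slide":[0,0,0],"rotation":[0,0,0]},
], fingers=0)

```text
time: 25.45
tool_pos: [0.5138, -0.0896, 0.1718]
tool_rot: [-0.001, 0.999, -0.053, 0.0]
contact_force: [-1.2, 5.8, 2.6]
gripper_width: 0.104
```

Request:
jog_arm([
  {"slide":[0,-0.4,0],"rotation":[0,0,0]},
  {"slide":[0,-0.3,0],"rotation":[0,0,0]},
  {"slide":[0,0,0],"rotation":[0,0,0]},
  {"slide":[0,0,0],"rotation":[0,0,0]},
], fingers=0)

```text
time: 25.78
tool_pos: [0.5138, -0.0896, 0.1718]
tool_rot: [-0.0, 0.999, -0.053, 0.0]
contact_force: [-0.8, 4.7, 2.6]
gripper_width: 0.106
```

Request:
jog_arm([
  {"slide":[0,-0.4,0],"rotation":[0,0,0]},
  {"slide":[0,0,0],"rotation":[0,0,0]},
  {"slide":[0,0,0],"rotation":[0,0,0]},
], fingers=0)

```text
time: 26.03
tool_pos: [0.5138, -0.0896, 0.1718]
tool_rot: [0.0, 0.999, -0.053, -0.0]
contact_force: [-1.2, 2.3, 3.3]
gripper_width: 0.104
```

Light residual push of 2.3 N, position unchanged. I release now.

Request:
jog_arm([
  {"slide":[0,0,0],"rotation":[0,0,0]},
  {"slide":[0,0,0],"rotation":[0,0,0]},
  {"slide":[0,0,0],"rotation":[0,0,0]},
  {"slide":[0,0,0],"rotation":[0,0,0]},
  {"slide":[0,0,0],"rotation":[0,0,0]},
  {"slide":[0,0,0],"rotation":[0,0,0]},
], fingers=0.3)

```text
time: 26.53
tool_pos: [0.5138, -0.0894, 0.1716]
tool_rot: [0.0, 0.999, -0.053, -0.0]
contact_force: [-0.0, -0.2, 0.0]
gripper_width: 0.296
```

```bash
python3 - <<'E'
from h import *
f=grab('wrist','w18');P,R=tcp()
print(np.round(R.T@state()['contact_force'],2),np.round(P,4),state()['gripper_width'])
cv2.imwrite('pics/c18.png',np.hstack([cv2.imread('pics/w16.png')[130:360,260:640],f['frame'][130:360,260:640]]))
E
```

```text
[0.6  0.27 0.47] [ 0.5138 -0.0894  0.1716] 0.3001057886426119
```

View pics/c18.png

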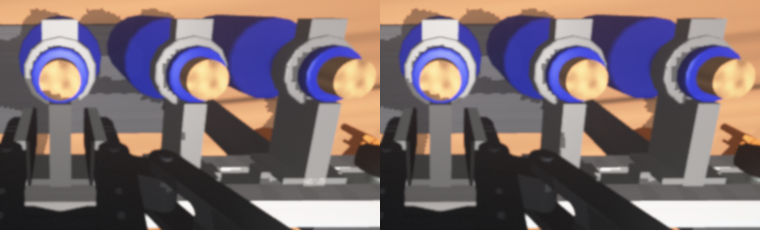

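Request:
jog_arm([
  {"slide":[0,0,-4],"rotation":[0,0,0]},
  {"slide":[0,0,-8],"rotation":[0,0,0]},
  {"slide":[0,0,-12],"rotation":[0,0,0]},
  {"slide":[0,0,-15],"rotation":[0,0,0]},
  {"slide":[0,0,-20],"rotation":[0,0,0]},
  {"slide":[0,0,-25],"rotation":[0,0,0]},
  {"slide":[0,0,-25],"rotation":[0,0,0]},
  {"slide":[0,0,-25],"rotation":[0,0,0]},
  {"slide":[0,10,0],"rotation":[0,0,0]},
  {"slide":[0,25,0],"rotation":[0,0,0]},
  {"slide":[0,25,0],"rotation":[0,0,0]},
  {"slide":[0,0,0],"rotation":[0,0,0]},
  {"slide":[0,0,0],"rotation":[0,0,0]},
  {"slide":[0,0,0],"rotation":[0,0,0]},
], fingers=0.3)

```text
time: 27.75
tool_pos: [0.5074, -0.1489, 0.306]
tool_rot: [-0.0, 0.999, -0.053, 0.0]
contact_force: [0.6, 1.3, 0.2]
gripper_width: 0.298
```

```bash
python3 - <<'E'
from h import *
f=grab('wrist','w19');s=grab('scene','s19');P,R=tcp()
ey=np.array([.1063,.9943])
print(np.round(state()['contact_force'],2),np.round(P,4),state()['time'])
for r in place_of('hung_a_plate','wrist')[:4]: X=atz(f,r['uv'],.1885);print('plate',np.round(r['uv'],1),round(r['score'],2),np.round(X,4),ey@X[:2])
cv2.imwrite('pics/c19.png',cv2.resize(f['frame'][100:320,180:500],(800,550),interpolation=2))
cv2.imwrite('pics/c20.png',cv2.resize(s['frame'][80:260,180:420],(800,600),interpolation=2))
E
```

```text
[-0.54 -0.25 -0.15] [ 0.5075 -0.1484  0.3058] 27.85
plate [330.8  54.9] 0.98 [ 0.6261 -0.1715  0.1885] -0.10394284926267999
plate [487.  219.8] 0.95 [ 0.4661 -0.3082  0.1885] -0.2569246570375655
plate [381.7 219.9] 0.77 [ 0.4767 -0.2068  0.1885] -0.15495975712527454
```

View pics/c19.png

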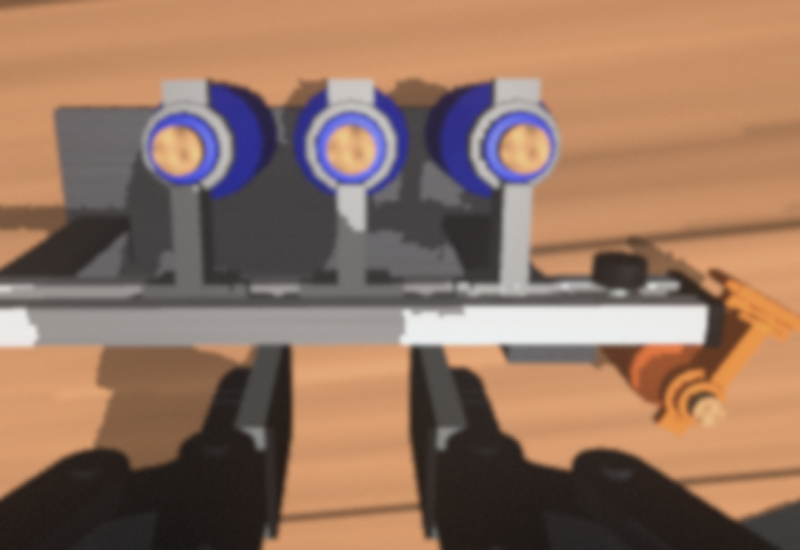

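View pics/c20.png

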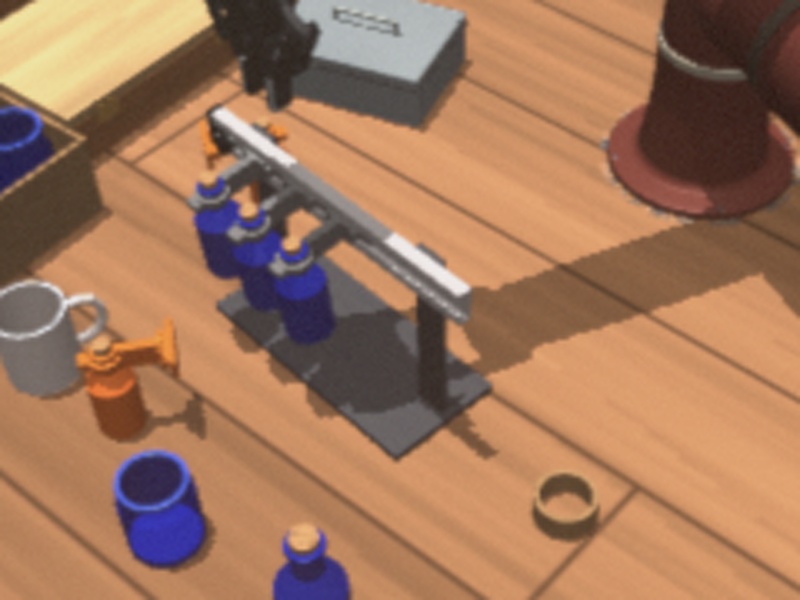

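```bash
python3 - <<'E'
from h import *
f=grab('wrist','w20');ey=np.array([.1063,.9943])
a=cv2.imread('pics/w19.png');print('frame diff still:',np.abs(a.astype(int)-f['frame']).mean(), np.abs(a.astype(int)-f['frame'])[100:220,220:420].max())
g=cv2.cvtColor(f['frame'],cv2.COLOR_BGR2GRAY).astype(float)
for row in(196,204,210):
    L=g[row-1:row+2].mean(0);d=np.diff(L);print(row,[(i,int(d[i])) for i in range(235,410) if abs(d[i])>14])
cv2.imwrite('pics/c21.png',cv2.resize(f['frame'][170:240,230:400],(800,330),interpolation=cv2.INTER_CUBIC))
cv2.imwrite('pics/c22.png',cv2.resize(f['frame'][170:240,350:480],(800,430),interpolation=cv2.INTER_CUBIC))
for x in (255,320.3,385.4): X=atz(f,(x,205),.2005);print(np.round(X,4),ey@X[:2])
E
```

```text
frame diff still: 1.5944427083333332 51
196 [(260, -19), (261, -15), (379, 26), (380, 42), (381, 35), (382, 16)]
204 [(260, -17), (261, -21), (362, -14), (363, -18), (379, 34), (380, 47), (381, 28), (391, -20)]
210 [(249, 17), (250, 15), (260, -16), (261, -20), (314, 17), (315, 18), (326, -19), (379, 34), (380, 43), (381, 25), (390, -25), (391, -38), (392, -32)]
[ 0.5082 -0.0901  0.2005] -0.03553684197010922
[ 0.502  -0.1491  0.2005] -0.09486484435084863
[ 0.4959 -0.2079  0.2005] -0.15401399645694452
```

View pics/c21.png

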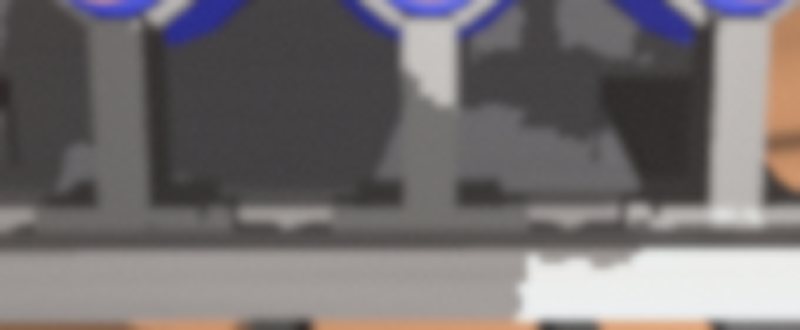

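View pics/c22.png

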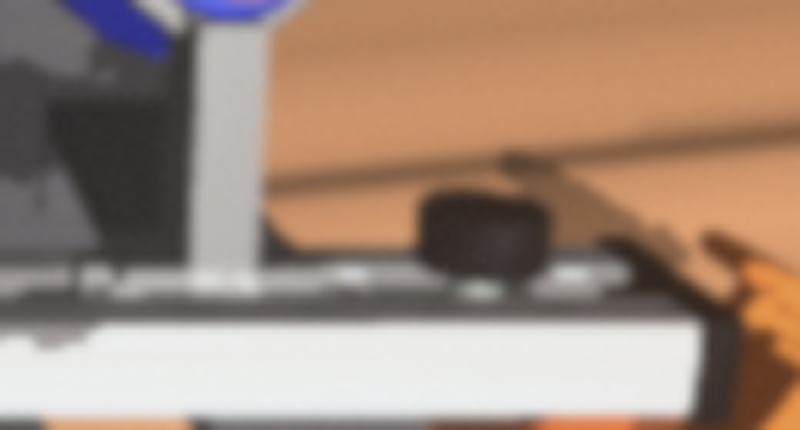

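```bash
python3 - <<'E'
from h import *
a=grab('scene')['frame'].astype(int)
for i in range(4): b=grab('scene')['frame'].astype(int)
d=cv2.GaussianBlur(np.abs(a-b).max(2).astype(np.float32),(5,5),0);print('blurred diff bottles',d[120:190,235:290].max(),'background',d[250:390,30:200].max(),state()['time'],np.round(state()['contact_force'],2))
print(manip.job_done())
E
```

```text
blurred diff bottles 6.703125 background 3.9101562 28.2 [-0.18  0.08  0.33]
the job is handed in; nothing more can be done
None
```

The spare now hangs on the rail behind the other two bottles, and all three are closed up against the stop. I handed the job in at 28.2 s of the 54 s allowed.

- **How it went:** I pinched the spare by its web and entered its plate at the open end with no contact force I could make out. Pushing the row took about 3–5 N, and the push rose sharply at the stop.
- **Pressing home:** The first firm push was about 10 N. When I eased off I went slightly too far, and the spare seemed to come back about 0.8 mm. I gripped it again, pressed home to about 10 N, and let go with about 2 N still on it. The push never read above about 10.7 N, and I saw no sign of the stop slipping.
- **Last checks:** Measured in the wrist picture, the webs are 59.3 and 59.1 mm apart, which fits plates touching (59–60 mm).
    - **Forces:** about zero, with the gripper clear.
    - **Other goods:** those in view after the release, the orange look-alikes among them, looked undisturbed. I did not recheck every item.
- **Less certain:** The cavity depth measured from two positions differed by about 1 mm, so I split the difference. I later nudged 0.3 mm after feeling 2–3 N sideways. The last stillness check showed slightly more picture change at the bottles than in the background (6.7 against 3.9 grey levels). I took that for noise at edges, but it does not fully rule out a small residual swing. I could not see the contact with the stop directly, only feel it.

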